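Change the blades of the ribbon slitter

TASK

The ribbon slitter needs a blade change: first press its red stop button fully down, then take every worn blade out of the machine and leave it in the grey tray, and lay every new blade from the counter flat into a free seat, its notch over the seat's pin. The button must stay down until all that is done; then turn its cap clockwise until it rises again and let go. Leave the other things on the counter where they are.

Things in the scene. Friction and masses are not known exactly. Their poses are not given: they have to be found in the camera images.
- new_1_mid (a point): New blade 1 (may be absent), on the counter at the start. All six blades are alike: flat steel plate 84 (x) x 34 (y) x 5 mm, on it a dark grip rib along x, 50 long x 10 wide, top 30 mm above the underside (rib centre 2 mm towards -x of the middle). This point: the middle, 15 mm above the underside; z up, +x to the notched end. 0.05 to 0.1 kg
- new_2_mid (a point): New blade 2 (may be absent), on the counter at the start. All six blades are alike: flat steel plate 84 (x) x 34 (y) x 5 mm, on it a dark grip rib along x, 50 long x 10 wide, top 30 mm above the underside (rib centre 2 mm towards -x of the middle). This point: the middle, 15 mm above the underside; z up, +x to the notched end. 0.05 to 0.1 kg
- new_3_mid (a point): New blade 3 (may be absent), on the counter at the start. All six blades are alike: flat steel plate 84 (x) x 34 (y) x 5 mm, on it a dark grip rib along x, 50 long x 10 wide, top 30 mm above the underside (rib centre 2 mm towards -x of the middle). This point: the middle, 15 mm above the underside; z up, +x to the notched end. 0.05 to 0.1 kg
- new_1_notch (a point): New blade 1: the point in its notch where a seat's pin belongs, 33 mm towards +x from the blade's middle, level with its underside; same axes. The notch is an open slot 11 mm wide and 16 mm deep in the middle of the +x end
- new_2_notch (a point): New blade 2: the point in its notch where a seat's pin belongs, 33 mm towards +x from the blade's middle, level with its underside; same axes. The notch is an open slot 11 mm wide and 16 mm deep in the middle of the +x end
- new_3_notch (a point): New blade 3: the point in its notch where a seat's pin belongs, 33 mm towards +x from the blade's middle, level with its underside; same axes. The notch is an open slot 11 mm wide and 16 mm deep in the middle of the +x end
- worn_1_mid (a point): Worn blade 1 (may be absent), same shape and point as a new blade; if present it lies at the start in the machine, seated on pin_1
- worn_2_mid (a point): Worn blade 2 (may be absent), same shape and point as a new blade; if present it lies at the start in the machine, seated on pin_2
- worn_3_mid (a point): Worn blade 3 (may be absent), same shape and point as a new blade; if present it lies at the start in the machine, seated on pin_3
- pin_1 (a point): Foot of the locating pin of seat 1, on the seat floor, 26 mm above the counter; pin 8 mm thick, 12 high, tapered. z up, +x: where a seated blade's notched end points; its middle then lies 33 mm towards -x. 4 mm high ledges run along both sides of the seat (38 mm apart) and across its -x end. Seats are 66 mm apart in y. A roller, 34 mm above the floor, stands 24 mm and more behind the pin (+x)
- pin_2 (a point): Foot of the locating pin of seat 2, on the seat floor, 26 mm above the counter; pin 8 mm thick, 12 high, tapered. z up, +x: where a seated blade's notched end points; its middle then lies 33 mm towards -x. 4 mm high ledges run along both sides of the seat (38 mm apart) and across its -x end. Seats are 66 mm apart in y. A roller, 34 mm above the floor, stands 24 mm and more behind the pin (+x)
- pin_3 (a point): Foot of the locating pin of seat 3, on the seat floor, 26 mm above the counter; pin 8 mm thick, 12 high, tapered. z up, +x: where a seated blade's notched end points; its middle then lies 33 mm towards -x. 4 mm high ledges run along both sides of the seat (38 mm apart) and across its -x end. Seats are 66 mm apart in y. A roller, 34 mm above the floor, stands 24 mm and more behind the pin (+x)
- stop_top (a point): Centre of the top of the red mushroom stop button, on a grey block at the machine's +y end, 93 mm towards +y and 41 mm towards -x from pin_1 (its axes); cap 40 mm across, 18 thick, top 78 mm above the counter when up, 70 when down; the block's top is 46 mm above the counter. z up
- stop (a joint): How far the stop button is pressed, m: 0 up, 0.008 fully down. It needs about 3 N to move and stays down when pressed
- stop_knob (a joint): How far the cap is turned clockwise seen from above, rad, 0 to 0.8; it springs lightly back to 0 when let go. Turning it to the end while the button is down lifts the button by its 8 mm (1 rad lifts about 10 mm), and it then stays up
- tray: Grey open tray for worn blades, fixed, outside 140 (x) x 150 (y) x 25 mm high, walls and floor 4 mm; origin under its centre, z up
- order_pad: Bystander: order pad 72x104x12 mm, origin under its centre, to be left where it is
- praline_1: Bystander: wrapped praline 53x46x23 mm, origin under its centre, to be left where it is
- tent_c: Bystander: price card on a small block 18x58x38 mm, origin under its centre, to be left where it is
- carton_small: Bystander: small cream carton 41x50x82 mm, origin under its centre, to be left where it is
Things that resemble listed ones, but are neither listed nor needed, are in the scene too. Leave any purple or yellow look-alike of the part that bears worn_2_mid alone.

How it is judged:
On the way, in this order (a step that is already met when the one before it is completed fails the run):
1. the stop button is pressed down before any blade is taken out of the machine or put in (value of joint stop above 0.006 m and horizontal distance between each of new_1_notch, new_2_notch, new_3_notch and pin_1 above 0.03 m and horizontal distance between each of new_1_notch, new_2_notch, new_3_notch and pin_2 above 0.03 m and horizontal distance between each of new_1_notch, new_2_notch, new_3_notch and pin_3 above 0.03 m and distance between worn_1_mid and pin_1 below 0.045 m and distance between worn_2_mid and pin_2 below 0.045 m and distance between worn_3_mid and pin_3 below 0.045 m), for 0.2 s.
2. every worn blade is in the tray and every new blade is seated on a pin, with the stop still down (value of joint stop above 0.005 m and ((horizontal distance between new_1_notch and pin_1 below 0.005 m and z of new_1_notch in the frame of pin_1 below 0.0025 m and angle between the x axis of new_1_mid and the x axis of pin_1, either way round below 0.12 rad and angle between new_1_mid's own z axis and vertical below 0.05 rad) or (horizontal distance between new_1_notch and pin_2 below 0.005 m and z of new_1_notch in the frame of pin_2 below 0.0025 m and angle between the x axis of new_1_mid and the x axis of pin_2, either way round below 0.12 rad and angle between new_1_mid's own z axis and vertical below 0.05 rad) or (horizontal distance between new_1_notch and pin_3 below 0.005 m and z of new_1_notch in the frame of pin_3 below 0.0025 m and angle between the x axis of new_1_mid and the x axis of pin_3, either way round below 0.12 rad and angle between new_1_mid's own z axis and vertical below 0.05 rad)) and ((horizontal distance between new_2_notch and pin_1 below 0.005 m and z of new_2_notch in the frame of pin_1 below 0.0025 m and angle between the x axis of new_2_mid and the x axis of pin_1, either way round below 0.12 rad and angle between new_2_mid's own z axis and vertical below 0.05 rad) or (horizontal distance between new_2_notch and pin_2 below 0.005 m and z of new_2_notch in the frame of pin_2 below 0.0025 m and angle between the x axis of new_2_mid and the x axis of pin_2, either way round below 0.12 rad and angle between new_2_mid's own z axis and vertical below 0.05 rad) or (horizontal distance between new_2_notch and pin_3 below 0.005 m and z of new_2_notch in the frame of pin_3 below 0.0025 m and angle between the x axis of new_2_mid and the x axis of pin_3, either way round below 0.12 rad and angle between new_2_mid's own z axis and vertical below 0.05 rad)) and ((horizontal distance between new_3_notch and pin_1 below 0.005 m and z of new_3_notch in the frame of pin_1 below 0.0025 m and angle between the x axis of new_3_mid and the x axis of pin_1, either way round below 0.12 rad and angle between new_3_mid's own z axis and vertical below 0.05 rad) or (horizontal distance between new_3_notch and pin_2 below 0.005 m and z of new_3_notch in the frame of pin_2 below 0.0025 m and angle between the x axis of new_3_mid and the x axis of pin_2, either way round below 0.12 rad and angle between new_3_mid's own z axis and vertical below 0.05 rad) or (horizontal distance between new_3_notch and pin_3 below 0.005 m and z of new_3_notch in the frame of pin_3 below 0.0025 m and angle between the x axis of new_3_mid and the x axis of pin_3, either way round below 0.12 rad and angle between new_3_mid's own z axis and vertical below 0.05 rad)) and x of worn_1_mid in the frame of tray between -0.07 and 0.07 m and y of worn_1_mid in the frame of tray between -0.075 and 0.075 m and z of worn_1_mid in the frame of tray between 0 and 0.06 m and x of worn_2_mid in the frame of tray between -0.07 and 0.07 m and y of worn_2_mid in the frame of tray between -0.075 and 0.075 m and z of worn_2_mid in the frame of tray between 0 and 0.06 m and x of worn_3_mid in the frame of tray between -0.07 and 0.07 m and y of worn_3_mid in the frame of tray between -0.075 and 0.075 m and z of worn_3_mid in the frame of tray between 0 and 0.06 m), for 0.2 s.
3. the stop is turned clockwise and has risen (value of joint stop_knob above 0.5 rad and value of joint stop below 0.0025 m), for 0.1 s.
At the end, for the whole second after the job is handed in: Stop button up (within 2.5 mm); every new blade flat in a seat, its notch point within 5 mm of a pin's axis and within 2.5 mm of the seat floor, in line with the seat within 0.12 rad; every worn blade inside the tray; all at rest (value of joint stop below 0.0025 m and ((horizontal distance between new_1_notch and pin_1 below 0.005 m and z of new_1_notch in the frame of pin_1 below 0.0025 m and angle between the x axis of new_1_mid and the x axis of pin_1, either way round below 0.12 rad and angle between new_1_mid's own z axis and vertical below 0.05 rad) or (horizontal distance between new_1_notch and pin_2 below 0.005 m and z of new_1_notch in the frame of pin_2 below 0.0025 m and angle between the x axis of new_1_mid and the x axis of pin_2, either way round below 0.12 rad and angle between new_1_mid's own z axis and vertical below 0.05 rad) or (horizontal distance between new_1_notch and pin_3 below 0.005 m and z of new_1_notch in the frame of pin_3 below 0.0025 m and angle between the x axis of new_1_mid and the x axis of pin_3, either way round below 0.12 rad and angle between new_1_mid's own z axis and vertical below 0.05 rad)) and ((horizontal distance between new_2_notch and pin_1 below 0.005 m and z of new_2_notch in the frame of pin_1 below 0.0025 m and angle between the x axis of new_2_mid and the x axis of pin_1, either way round below 0.12 rad and angle between new_2_mid's own z axis and vertical below 0.05 rad) or (horizontal distance between new_2_notch and pin_2 below 0.005 m and z of new_2_notch in the frame of pin_2 below 0.0025 m and angle between the x axis of new_2_mid and the x axis of pin_2, either way round below 0.12 rad and angle between new_2_mid's own z axis and vertical below 0.05 rad) or (horizontal distance between new_2_notch and pin_3 below 0.005 m and z of new_2_notch in the frame of pin_3 below 0.0025 m and angle between the x axis of new_2_mid and the x axis of pin_3, either way round below 0.12 rad and angle between new_2_mid's own z axis and vertical below 0.05 rad)) and ((horizontal distance between new_3_notch and pin_1 below 0.005 m and z of new_3_notch in the frame of pin_1 below 0.0025 m and angle between the x axis of new_3_mid and the x axis of pin_1, either way round below 0.12 rad and angle between new_3_mid's own z axis and vertical below 0.05 rad) or (horizontal distance between new_3_notch and pin_2 below 0.005 m and z of new_3_notch in the frame of pin_2 below 0.0025 m and angle between the x axis of new_3_mid and the x axis of pin_2, either way round below 0.12 rad and angle between new_3_mid's own z axis and vertical below 0.05 rad) or (horizontal distance between new_3_notch and pin_3 below 0.005 m and z of new_3_notch in the frame of pin_3 below 0.0025 m and angle between the x axis of new_3_mid and the x axis of pin_3, either way round below 0.12 rad and angle between new_3_mid's own z axis and vertical below 0.05 rad)) and x of worn_1_mid in the frame of tray between -0.07 and 0.07 m and y of worn_1_mid in the frame of tray between -0.075 and 0.075 m and z of worn_1_mid in the frame of tray between 0 and 0.06 m and x of worn_2_mid in the frame of tray between -0.07 and 0.07 m and y of worn_2_mid in the frame of tray between -0.075 and 0.075 m and z of worn_2_mid in the frame of tray between 0 and 0.06 m and x of worn_3_mid in the frame of tray between -0.07 and 0.07 m and y of worn_3_mid in the frame of tray between -0.075 and 0.075 m and z of worn_3_mid in the frame of tray between 0 and 0.06 m and linear speed of each of new_1, new_2, new_3, worn_1, worn_2, worn_3 below 0.02 m/s); the robot touches nothing.
It fails at once if the order pad is moved by more than 3 cm (distance of order_pad from where it was at the start of the episode above 0.03 m).
It fails at once if the praline is moved by more than 3 cm (distance of praline_1 from where it was at the start of the episode above 0.03 m).
It fails at once if the price card is moved by more than 3 cm (distance of tent_c from where it was at the start of the episode above 0.03 m).
It fails at once if the carton is moved by more than 3 cm (distance of carton_small from where it was at the start of the episode above 0.03 m).
Of worn_1, worn_2, worn_3 only 2 to 3 are there at a start; the rules pass over those that are not, and their reading is None.
Of new_1, new_2, new_3 only 2 to 3 are there at a start; the rules pass over those that are not, and their reading is None.
At some moment in a run one of new_1, new_2, new_3 may be knocked a few centimetres aside while the robot is not near it.
Once in a run the grip may slacken for a moment while it holds something.
It also fails if it takes over 210 s, if anything falls off the work surface, if the arm or the gripper's body presses on something with over 40 N, if the wrist force passes 120 N, or if a joint passes its speed limit or range.

ROBOT

A 7-joint arm with a two-finger parallel gripper is mounted at the origin on a cart in front of the work surface, level with it; the furniture and walls round the work are solid. World frame = base frame: x ahead of the robot, y to its left, z up, the work surface at z = 0. Lengths are in m, angles in rad, forces in N, time in s.
With the tool pointing down it reaches from about 0.35 to 0.775 m from the base axis. Payload 3.1 kg.
Tool frame: the origin (TCP) lies between the finger pads; the fingertips stand env.tcp_to_tips ahead of it and the grasp point (between the pads) lies 3 mm ahead of it (env.tcp_to_tips is the distance from the TCP to the fingertips, in m); z points along the fingers, y is the direction in which the jaws open and shut (so a half turn about z gives the same grasp; the last joint's range is limited). The gripper opens to 85 mm and grips with 20 to 120 N. Pads are 22 mm wide; open, the fingers measure 114 mm over their backs; the gripper's body (76 mm by 85 mm) begins 54 mm behind the grasp point. The pads swing forward as they close: fully open they stand 13 mm farther back than shut.
Start: joints at [1.111, 0.311, 0.014, 1.512, -0.004, 1.319, -0.027], TCP at [0.223, -0.503, 0.253] pointing down, gripper open.
Joint ranges: [-2.7, 2.7], [-0.3, 1.91], [-1.27, 1.3], [0.12, 2.57], [-1.44, 4.58], [0.2, 2.03], [-3.05, 3.05]. Speed limits (rad/s): [2.79, 2.79, 3.14, 3.14, 3.14, 3.14, 3.14].

INTERFACE

Orientations are given as a unit quaternion [w, x, y, z].
In Python, from workcell import env gives the robot as it stands. The module is installed in compiled form; this text tells all that it offers.
- The arm moves only by the tool carry_out, never from a script. Its argument "increments" is a list of rows, each a list of 2 entries, a list of its own where there are three numbers: the shift along the tool's x, y, z in cm, then the turn, a rotation vector about the tool's x, y, z in degrees. A call has 1 to 20 rows; each row is the pose to reach, as a shift and turn from the pose commanded when the call began, along the tool's axes at that moment; what a row does not reach only later rows make up. A row lasts 1/12 s, in which the tool goes at most 41.7 mm and 7.16 degrees, less where a joint would pass 70% of its speed; a pose out of reach is approached as far as the arm can. A call with a gripper value outside its range is refused whole. "fingers" is the closure, from 0 (fully open) to 1 (shut), set as the call begins (left out, the last holds). The fingers move at their own pace and stop on an object; "force" is the grip in N (left out, the last holds). Time passes only in rows, so rows that repeat a pose let the fingers close. It gives the time, the measured TCP pose, the force and the opening at its end, in the units of the state.
- env.get_obs(): the state, without advancing time (a new reading comes with each control period).
- env.get_image(name): name is "side" or "top" or "wrist"; returns a dict with "img" (384x512x3 uint8, red, green, blue), "K" (3x3 intrinsics, pixels), "rvec" (rotation vector, rad) and "tvec" (3), from world to camera coordinates, as OpenCV has them. Camera axes: x right, y down, z forward; pixel columns grow to the right and rows downward; lengths in m; the calibration is good to about 2 mm. A picture is of the moment at which its call begins. There is no depth.
- env.sign_off(): hands the job in, once; it reports no verdict.
The state is a dict: "clock": time; "qpos": joint angles; "joint_vel": joint speeds; "joint_efforts": joint torques, N m; "eef_pos": TCP position; "eef_rot": TCP orientation; "contact_force": force on the tool from outside, world axes, zero at the start; "moment": the same for the moment, N m; "gripper_width": finger opening in m.
Only numpy, scipy, OpenCV 4.12 (cv2) and the standard library are available. Lean on these libraries where they do the work, as an engineer would, in place of code of your own. Each camera call takes 0.05 s, during which the arm holds its last target.

## Working session

There is one attempt and no reset: what is moved stays moved. The work goes in short steps, Python scripts to look and compute and a tool call to move; the robot and the scene stay as the last step left them, time stands still between calls to the robot, and variables do not carry over. Pictures are saved under pics/ and viewed, and the job is handed in when it is done.

Besides the shell and the picture viewer there is one more tool, called as name(argument=value, ...), one argument or row to a line, values as JSON. carry_out: Moves the arm, as the interface text tells. Its arguments: {"type":"object","properties":{"increments":{"type":"array","items":{"type":"array"}},"fingers":{"type":"number"},"force":{"type":"number"}},"required":["increments"]}

```bash
mkdir -p pics
cat > h.py <<'E'
import numpy as np, cv2
from workcell import env
from scipy.spatial.transform import Rotation as R
def snap(n,f):
    d=env.get_image(n); cv2.imwrite('pics/'+f,cv2.cvtColor(d['img'],cv2.COLOR_RGB2BGR)); return d
def ray(d,u,v,z):
    K=d['K'];Rm=cv2.Rodrigues(np.array(d['rvec'],float))[0];t=np.array(d['tvec'],float).ravel()
    c=-Rm.T@t; r=Rm.T@np.linalg.inv(K)@np.array([u,v,1.]); return c+r*(z-c[2])/r[2]
def proj(d,p):
    return cv2.projectPoints(np.array(p,float).reshape(-1,3),np.array(d['rvec'],float),np.array(d['tvec'],float),d['K'],None)[0].reshape(-1,2)
E
python3 - <<'E'
from h import *
o=env.get_obs();print(o['clock'],o['eef_pos'],o['eef_rot'],o['gripper_width'],env.tcp_to_tips)
for n in ['top','side','wrist']:
    d=snap(n,n+'0.png');print(n,d['K'][0,0],ray(d,256,192,0),(-cv2.Rodrigues(np.array(d['rvec'],float))[0].T@np.array(d['tvec'],float).ravel()))
E
```

```text
0.0 [ 0.2229046  -0.50205971  0.252214  ] [-1.14406129e-03  9.78249915e-01  2.07426399e-01 -2.89734157e-04] 0.08523471266961662 0.022
top 399.0148080453493 [ 0.55609365 -0.10221601  0.        ] [ 0.46092736 -0.06320911  1.33214123]
side 429.5833961020367 [ 0.59563262 -0.18353258  0.        ] [0.07778617 0.88785808 0.87856811]
wrist 282.773069434267 [ 0.18948359 -0.51855222  0.        ] [ 0.29181678 -0.4723354   0.37282957]
```

View pics/top0.png

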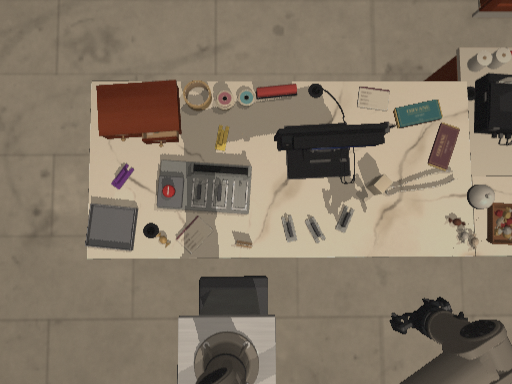

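View pics/side0.png

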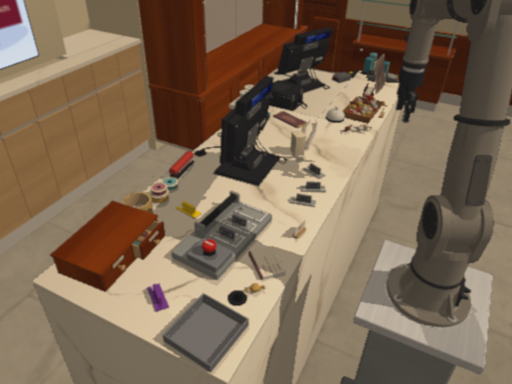

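Run:
```python
import cv2
i=cv2.imread('pics/top0.png')
cv2.imwrite('pics/t0a.png',cv2.resize(i[130:290,60:260],(800,640),interpolation=cv2.INTER_CUBIC)[:600])
cv2.imwrite('pics/t0b.png',cv2.resize(i[170:320,250:450],(800,600),interpolation=cv2.INTER_CUBIC))
i=cv2.imread('pics/side0.png')
cv2.imwrite('pics/s0a.png',cv2.resize(i[130:280,20:220],(800,600),interpolation=cv2.INTER_CUBIC))
```

```text
(no output)
```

View pics/t0a.png

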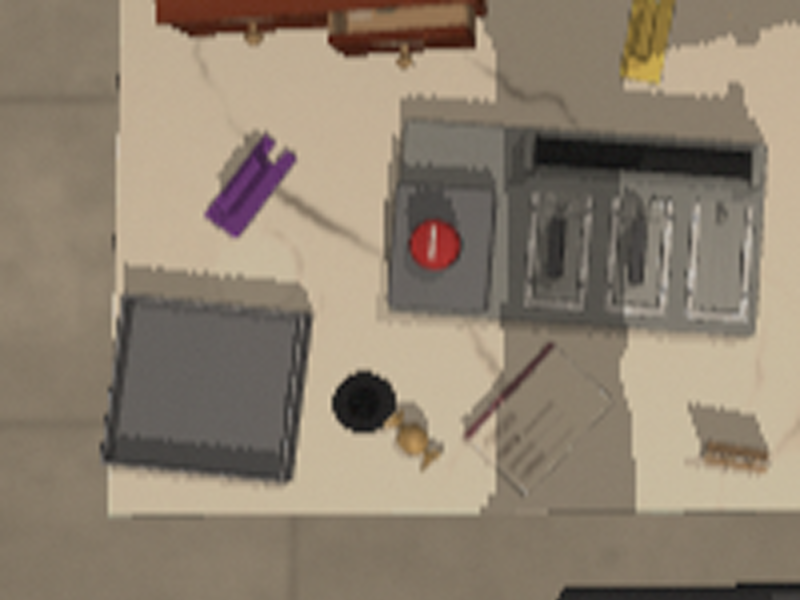

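View pics/t0b.png

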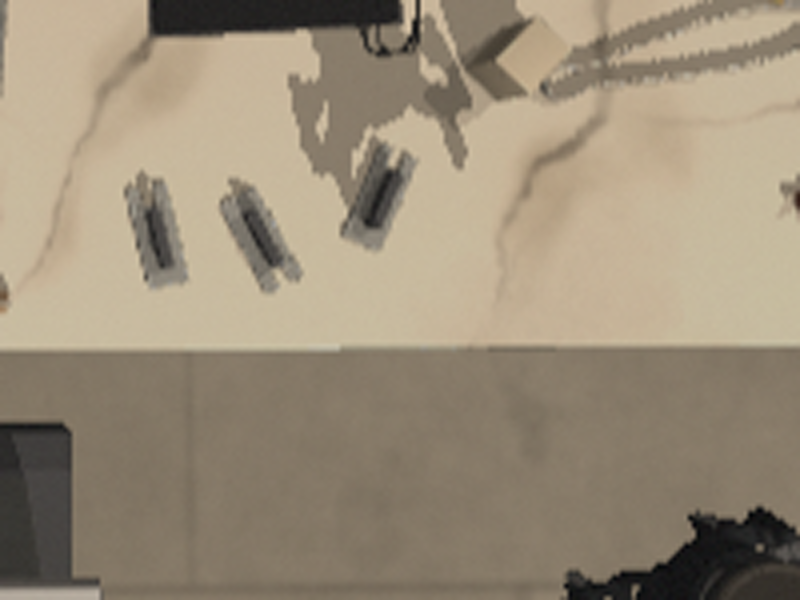

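View pics/s0a.png

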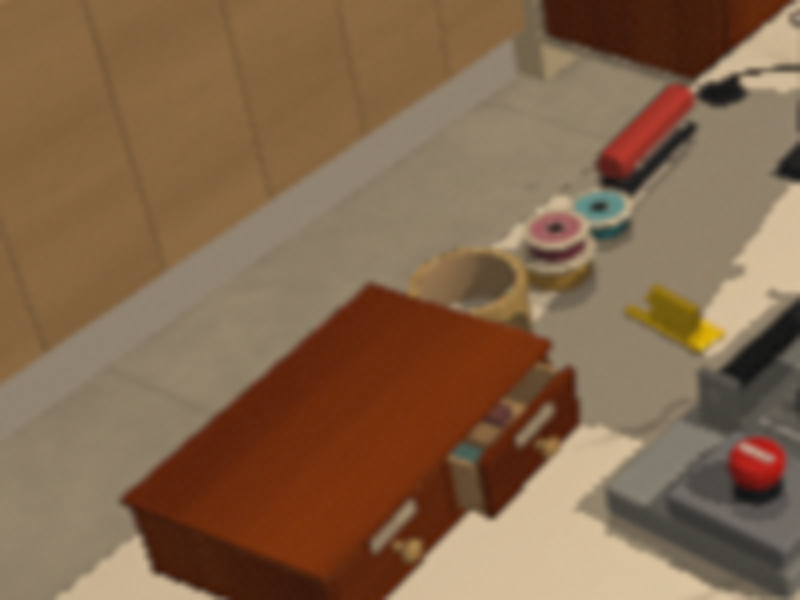

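View pics/wrist0.png

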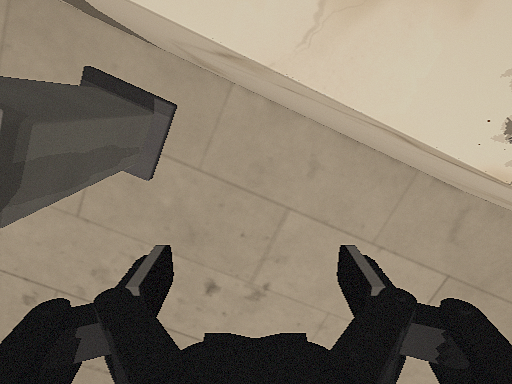

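The top view shows the button at about (168,190) and the tray at (112,226). Worn blades sit in seats 1 and 2, and seat 3 is empty. Three new blades lie at about (289,228), (314,229) and (345,218). Next I'll compute positions.

```bash
cat >> h.py <<'E'
def go(target,yaw=None,rot=None):
    """print shift (cm, tool axes) and turn (deg rotvec) from the current commanded(measured) pose; yaw = world angle of tool x axis, tool down"""
    o=env.get_obs();q=o['eef_rot'];Rc=R.from_quat([q[1],q[2],q[3],q[0]])
    p=np.array(o['eef_pos'])
    print('t %.2f at'%o['clock'],np.round(p,4),'F',np.round(o['contact_force'],1),'w %.4f'%o['gripper_width'],'yaw %.1f'%np.degrees(np.arctan2(*Rc.as_matrix()[[1,0],0])),'q',np.round(o['qpos'],2))
    if yaw is not None:
        y=np.radians(yaw);X=np.array([np.cos(y),np.sin(y),0]);Z=np.array([0,0,-1.]);Rt=R.from_matrix(np.c_[X,np.cross(Z,X),Z])
        print('turn deg',np.round((Rc.inv()*Rt).as_rotvec(degrees=True),2))
    if target is not None: print('shift cm',np.round(100*Rc.inv().apply(np.array(target)-p),2))
E
python3 - <<'E'
from h import *
go(None,0)
d=env.get_image('top')
def P(n,u,v,z): print(n,np.round(ray(d,u,v,z),4))
hsv=cv2.cvtColor(d['img'],cv2.COLOR_RGB2HSV)
m=((hsv[...,0]<8)|(hsv[...,0]>172))&(hsv[...,1]>170)&(hsv[...,2]>120)
ys,xs=np.nonzero(m[150:220,150:190]);u,v=xs.mean()+150,ys.mean()+150;print(u,v,len(xs));P('stop',u,v,.076)
s=lambda x,y:(60+x/4,130+y/4)
for n,x,y,z in [('rib1',557,248,.056),('rib2',633,245,.056),('pin3',721,212,.038),('ledge1 l',530,300,.03),('ledge3 r',748,315,.03),('ledge1 ul',535,190,.03),('tray tl',125,298,.025),('tray tr',310,313,.025),('tray bl',105,462,.025),('tray br',290,480,.025),('praline',415,437,.02),('tent',735,455,.03),('padl',470,436,.012),('padr',610,400,.012),('padt',553,345,.012)]: P(n,*s(x,y),z)
s=lambda x,y:(250+x/4,170+y/4)
for n,x,y,z in [('n1',155,235,.03),('n2',260,233,.03),('n3',378,198,.03),('n1top',150,185,.005),('n1bot',168,285,.005),('n2top',235,185,.005),('n2bot',282,282,.005),('n3top',393,155,.005),('n3bot',362,242,.005),('carton',525,65,.082)]: P(n,*s(x,y),z)
E
```

```text
t 0.15 at [ 0.223  -0.5022  0.2525] F [-1.2  0.8  0.7] w 0.0852 yaw 23.9 q [ 1.11  0.31  0.01  1.51 -0.    1.32 -0.03]
turn deg [-0.1   0.03 23.95]
168.35802469135803 190.98765432098764 81
stop [0.5553 0.1758 0.076 ]
rib1 [0.553  0.0811 0.056 ]
rib2 [0.5551 0.0203 0.056 ]
pin3 [ 0.583 -0.05   0.038]
ledge1 l [0.5126 0.1058 0.03  ]
ledge3 r [ 0.4993 -0.0716  0.03  ]
ledge1 ul [0.6026 0.1021 0.03  ]
tray tl [0.5162 0.4351 0.025 ]
tray tr [0.5032 0.2852 0.025 ]
tray bl [0.3839 0.4481 0.025 ]
tray br [0.3683 0.2993 0.025 ]
praline [0.4019 0.2    0.02  ]
tent [ 0.3861 -0.0604  0.03  ]
padl [0.4021 0.1567 0.012 ]
padr [0.4307 0.0421 0.012 ]
padt [0.4761 0.0891 0.012 ]
n1 [ 0.4335 -0.2071  0.03  ]
n2 [ 0.4345 -0.2929  0.03  ]
n3 [ 0.4624 -0.3901  0.03  ]
n1top [ 0.4744 -0.2063  0.005 ]
n1bot [ 0.3917 -0.2201  0.005 ]
n2top [ 0.4739 -0.2771  0.005 ]
n2bot [ 0.3935 -0.3148  0.005 ]
n3top [ 0.4981 -0.4098  0.005 ]
n3bot [ 0.426  -0.3821  0.005 ]
carton [ 0.5665 -0.4962  0.082 ]
```

Run:
```python
from h import *
go([.37,-.29,.25],0)
```

```text
t 0.20 at [ 0.223  -0.5023  0.2526] F [0.  0.1 0.3] w 0.0854 yaw 23.9 q [ 1.11  0.31  0.01  1.51 -0.    1.32 -0.03]
turn deg [-8.000e-02  2.000e-02  2.394e+01]
shift cm [ 22.05 -13.44   0.28]
```

carry_out(
  increments=[
    [[22, -13.4, 0.3], [0, 0, 24]],
    [[22, -13.4, 0.3], [0, 0, 24]],
    [[22, -13.4, 0.3], [0, 0, 24]],
    [[22, -13.4, 0.3], [0, 0, 24]],
    [[22, -13.4, 0.3], [0, 0, 24]],
    [[22, -13.4, 0.3], [0, 0, 24]],
    [[22, -13.4, 0.3], [0, 0, 24]],
    [[22, -13.4, 0.3], [0, 0, 24]],
    [[22, -13.4, 0.3], [0, 0, 24]],
    [[22, -13.4, 0.3], [0, 0, 24]],
    [[22, -13.4, 0.3], [0, 0, 24]],
    [[22, -13.4, 0.3], [0, 0, 24]],
  ],
)

```text
clock: 1.2
eef_pos: [0.3688, -0.2925, 0.2502]
eef_rot: [0.0, 1.0, -0.002, -0.0]
contact_force: [0.1, -0.3, -0.5]
gripper_width: 0.0855
```

Run:
```python
from h import *
d=snap('wrist','w1.png')
go([.47,.04,.25],0)
```

```text
t 1.25 at [ 0.3689 -0.2923  0.2502] F [-0.2  0.3  0.8] w 0.0850 yaw -0.2 q [ 0.72  0.15 -0.1   1.72  0.02  1.27 -0.96]
turn deg [ 0.01  0.02 -0.24]
shift cm [ 9.970e+00 -3.327e+01  1.000e-02]
```

View pics/w1.png

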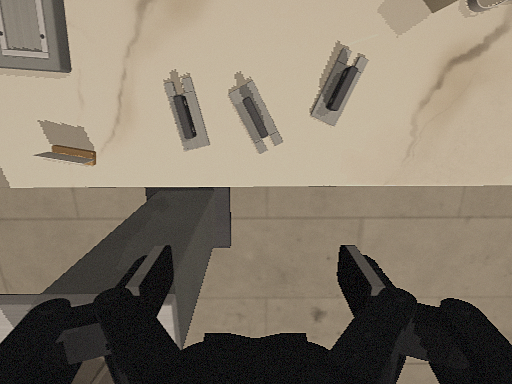

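Run:
```python
import cv2
i=cv2.imread('pics/w1.png')
cv2.imwrite('pics/w1a.png',cv2.resize(i[30:165,150:380],None,fx=3.4,fy=3.4,interpolation=cv2.INTER_CUBIC))
```

```text
(no output)
```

View pics/w1a.png

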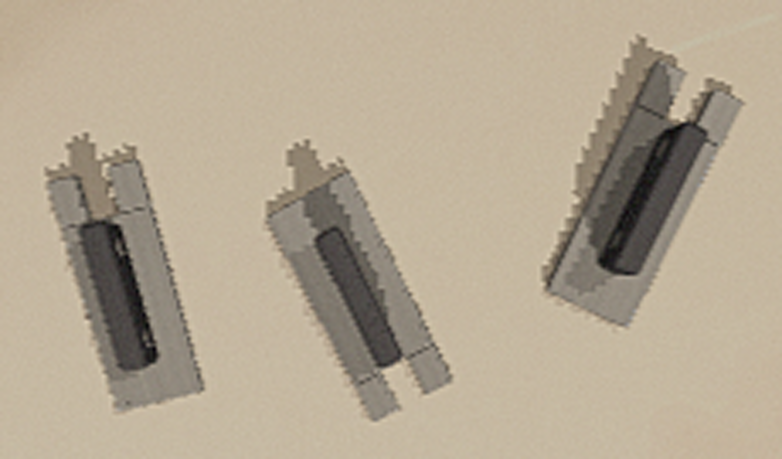

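carry_out(
  increments=[
    [[10, -33.3, 0], [0, 0, 0]],
    [[10, -33.3, 0], [0, 0, 0]],
    [[10, -33.3, 0], [0, 0, 0]],
    [[10, -33.3, 0], [0, 0, 0]],
    [[10, -33.3, 0], [0, 0, 0]],
    [[10, -33.3, 0], [0, 0, 0]],
    [[10, -33.3, 0], [0, 0, 0]],
    [[10, -33.3, 0], [0, 0, 0]],
    [[10, -33.3, 0], [0, 0, 0]],
    [[10, -33.3, 0], [0, 0, 0]],
    [[10, -33.3, 0], [0, 0, 0]],
    [[10, -33.3, 0], [0, 0, 0]],
  ],
)

```text
clock: 2.25
eef_pos: [0.4702, 0.0398, 0.25]
eef_rot: [0.001, 1.0, -0.002, -0.0]
contact_force: [-0.2, -1.2, 0.4]
gripper_width: 0.0855
```

Run:
```python
from h import *
d=snap('wrist','w2.png')
i=cv2.imread('pics/w2.png');print(np.round(ray(d,256,192,.026),3))
go(None)
```

```text
[0.442 0.038 0.026]
t 2.30 at [0.4701 0.0395 0.2501] F [-0.3  0.1 -0.2] w 0.0854 yaw -0.3 q [ 0.24  0.18 -0.42  1.71  0.08  1.27 -1.77]
```

View pics/w2.png

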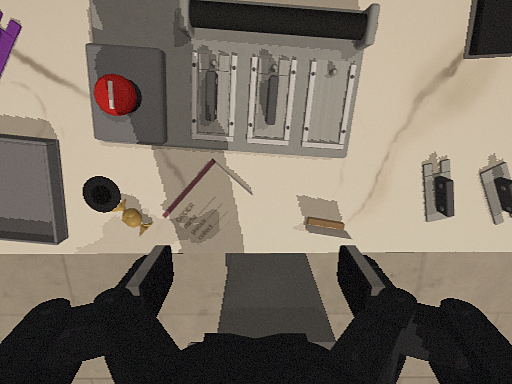

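Run:
```python
import cv2
i=cv2.imread('pics/w2.png')
cv2.imwrite('pics/w2a.png',cv2.resize(i[40:160,180:370],None,fx=4.2,fy=4.2,interpolation=cv2.INTER_CUBIC))
```

```text
(no output)
```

View pics/w2a.png

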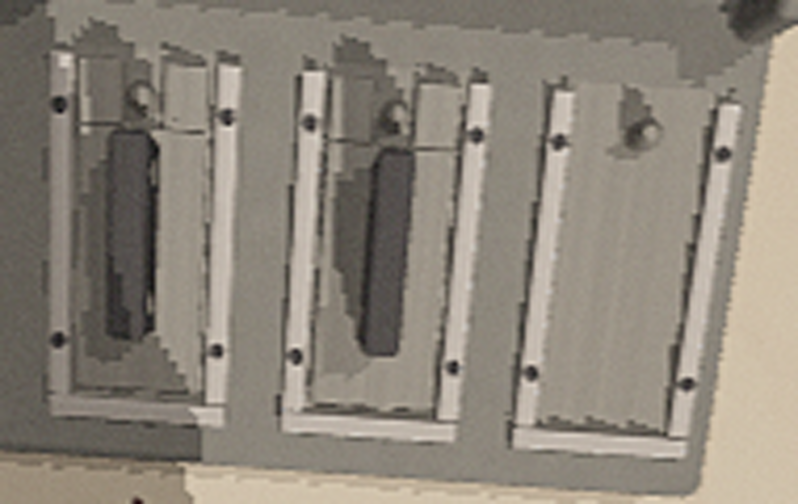

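Run:
```python
from h import *
d=env.get_image('wrist')
s=lambda x,y:(180+x/4.2,40+y/4.2)
print('pins',[np.round(ray(d,*s(*p),.037),4) for p in [(146,92),(399,112),(648,129)]])
sc=np.array([[(59,104),(227,117),(57,340),(217,351)],[(310,123),(476,135),(295,356),(452,368)],[(558,142),(723,154),(531,373),(688,383)]],float)
C=[]
for k in sc:
    p=np.array([ray(d,*s(*q),.03)[:2] for q in k]);C.append(p.mean(0)); ax=(p[0]+p[1]-p[2]-p[3])/2
    print(np.round(p.mean(0),4),'len',np.linalg.norm(ax),'yaw',np.degrees(np.arctan2(ax[1],ax[0])),'w',np.linalg.norm(p[0]-p[1]))
print('spacing',np.linalg.norm(C[0]-C[1]),np.linalg.norm(C[2]-C[1]), 'yaw',np.degrees(np.arctan2(*(C[0]-C[2])[[1,0]]))-90)
for e in [((133,132),(127,335)),((395,152),(380,352))]:
    a,b=[ray(d,*s(*q),.056) for q in e]; print('rib',np.round((a+b)/2,4),np.linalg.norm(a-b),np.degrees(np.arctan2(*(a-b)[[1,0]])))
h=cv2.cvtColor(d['img'],cv2.COLOR_RGB2HSV)
m=((h[...,0]<8)|(h[...,0]>172))&(h[...,1]>150)&(h[...,2]>100);m[160:]=0;m[:,160:]=0
c=max(cv2.findContours(m.astype(np.uint8),0,2)[0],key=cv2.contourArea);(u,v),r=cv2.minEnclosingCircle(c);M=cv2.moments(c);print(u,v,r,M['m10']/M['m00'],M['m01']/M['m00'],cv2.boundingRect(c))
print('stop',ray(d,u,v,.072))
```

```text
pins [array([0.5915, 0.0811, 0.037 ]), array([0.5865, 0.0161, 0.037 ]), array([ 0.5821, -0.0485,  0.037 ])]
[0.5581 0.0852] len 0.0601407556409642 yaw -4.368773247452471 w 0.04417782674512537
[0.5532 0.0194] len 0.06013541629966341 yaw -4.385033920187038 w 0.044028832401673046
[ 0.5484 -0.0466] len 0.059835760480142004 yaw -3.979590490833535 w 0.04415440361171938
spacing 0.0660146187666765 0.06618019065403075 yaw -4.217342468131918
rib [0.556  0.0842 0.056 ] 0.048124186943894434 -4.749143388298669
rib [0.5513 0.0198 0.056 ] 0.04778258497347117 -3.7955124525536474
112.51834869384766 94.24311828613281 21.468603134155273 112.80357394118474 93.75545237090192 (94, 74, 40, 42)
stop [0.55786314 0.1797653  0.072     ]
```

carry_out(
  increments=[
    [[8.7, -13.9, 0], [0, 0, 0]],
    [[8.7, -13.9, 0], [0, 0, 0]],
    [[8.7, -13.9, 0], [0, 0, 0]],
    [[8.7, -13.9, 0], [0, 0, 0]],
    [[8.7, -13.9, 0], [0, 0, 0]],
    [[8.7, -13.9, 12], [0, 0, 0]],
    [[8.7, -13.9, 12], [0, 0, 0]],
    [[8.7, -13.9, 12], [0, 0, 0]],
    [[8.7, -13.9, 12], [0, 0, 0]],
    [[8.7, -13.9, 14], [0, 0, 0]],
    [[8.7, -13.9, 14], [0, 0, 0]],
    [[8.7, -13.9, 14], [0, 0, 0]],
  ],
  fingers=1,
  force=30,
)

```text
clock: 3.35
eef_pos: [0.5578, 0.1797, 0.1114]
eef_rot: [0.0, 1.0, -0.001, 0.0]
contact_force: [-0.1, -0.9, 1.0]
gripper_width: -0.0003
```

Run:
```python
from h import *
go([.557,.179,.089],0)
```

```text
t 3.35 at [0.5578 0.1797 0.1114] F [-0.1 -0.9  1. ] w -0.0003 yaw -0.2 q [-0.03  0.54 -0.44  1.59  0.25  1.07 -2.12]
turn deg [ 0.03 -0.01 -0.16]
shift cm [-0.09  0.07  2.24]
```

carry_out(
  increments=[
    [[0, 0, 0.6], [0, 0, 0]],
    [[0, 0, 1.0], [0, 0, 0]],
    [[0, 0, 1.3], [0, 0, 0]],
    [[0, 0, 1.5], [0, 0, 0]],
    [[0, 0, 1.7], [0, 0, 0]],
    [[0, 0, 1.9], [0, 0, 0]],
    [[0, 0, 2.1], [0, 0, 0]],
    [[0, 0, 2.1], [0, 0, 0]],
    [[0, 0, 2.1], [0, 0, 0]],
    [[0, 0, 2.1], [0, 0, 0]],
  ],
)

```text
clock: 4.18
eef_pos: [0.5585, 0.1811, 0.092]
eef_rot: [-0.0, 1.0, -0.001, 0.002]
contact_force: [-2.2, -2.4, 12.4]
gripper_width: -0.0
```

carry_out(
  increments=[
    [[0, 0, -3], [0, 0, 0]],
    [[0, 0, -6], [0, 0, 0]],
    [[0, 0, -9], [0, 0, 0]],
    [[0, 9.5, -9], [0, 0, 4.2]],
    [[0, 9.5, -9], [0, 0, 4.2]],
    [[0, 9.5, -9], [0, 0, 4.2]],
    [[0, 9.5, -9], [0, 0, 4.2]],
    [[0, 9.5, -9], [0, 0, 4.2]],
  ],
  fingers=0.4,
)

```text
clock: 4.85
eef_pos: [0.5568, 0.0845, 0.1787]
eef_rot: [0.0, 0.999, -0.039, -0.001]
contact_force: [0.2, 0.2, -0.6]
gripper_width: 0.0513
```

Run:
```python
from h import *
go([.556,.0853,.055],-4.2)
d=snap('wrist','w3.png');s=snap('side','s3.png')
i=s['img'][200:300,160:300];cv2.imwrite('pics/s3a.png',cv2.cvtColor(cv2.resize(i,None,fx=5,fy=5,interpolation=2),4))
```

```text
t 4.85 at [0.5568 0.0845 0.1787] F [ 0.2  0.2 -0.6] w 0.0513 yaw -4.4 q [ 0.13  0.43 -0.43  1.58  0.19  1.18 -1.98]
turn deg [ 0.02  0.09 -0.23]
shift cm [-0.07 -0.07 12.37]
```

View pics/s3a.png

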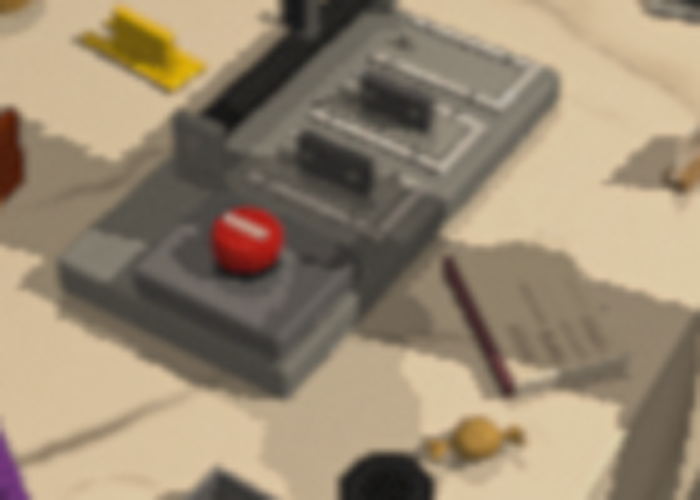

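View pics/w3.png

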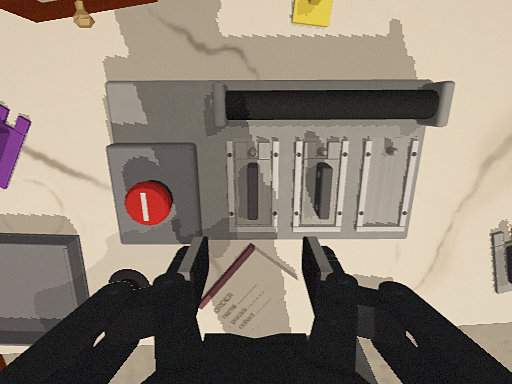

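Side view: the button sits low on its block at crop (245,240), so it is pressed. The worn ribs are at (335,160) and (395,100). Next I grip worn blade 1.

carry_out(
  increments=[
    [[-0.1, -0.1, 4], [0, 0, 0]],
    [[-0.1, -0.1, 7], [0, 0, 0]],
    [[-0.1, -0.1, 9], [0, 0, 0]],
    [[-0.1, -0.1, 11], [0, 0, 0]],
    [[-0.1, -0.1, 12.2], [0, 0, 0]],
    [[-0.1, -0.1, 12.2], [0, 0, 0]],
    [[-0.1, -0.1, 12.2], [0, 0, 0]],
  ],
)

```text
clock: 5.53
eef_pos: [0.556, 0.0883, 0.0571]
eef_rot: [-0.0, 0.999, -0.036, -0.001]
contact_force: [0.1, 0.5, 0.3]
gripper_width: 0.0514
```

carry_out(
  increments=[
    [[0, 0, 0], [0, 0, 0]],
    [[0, 0, 0], [0, 0, 0]],
    [[0, 0, 0], [0, 0, 0]],
    [[0, 0, 0], [0, 0, 0]],
    [[0, 0, 0], [0, 0, 0]],
    [[0, 0, 0], [0, 0, 0]],
    [[0, 0, 0], [0, 0, 0]],
    [[0, 0, 0], [0, 0, 0]],
  ],
  fingers=1,
  force=40,
)

```text
clock: 6.2
eef_pos: [0.5575, 0.0872, 0.0587]
eef_rot: [-0.0, 0.999, -0.037, 0.001]
contact_force: [-0.5, -0.3, 6.7]
gripper_width: 0.0092
```

Run:
```python
from h import *
go([.556,.0853,.055],-4.2)
d=snap('wrist','w4.png');cv2.imwrite('pics/w4a.png',cv2.cvtColor(cv2.resize(d['img'][130:290,170:350],None,fx=3.7,fy=3.7,interpolation=2),4))
```

```text
t 6.20 at [0.5575 0.0872 0.0587] F [-0.5 -0.3  6.7] w 0.0092 yaw -4.3 q [ 0.1   0.55 -0.39  1.71  0.26  0.93 -2.04]
turn deg [-0.03 -0.16 -0.07]
shift cm [-0.13  0.2   0.37]
```

View pics/w4a.png

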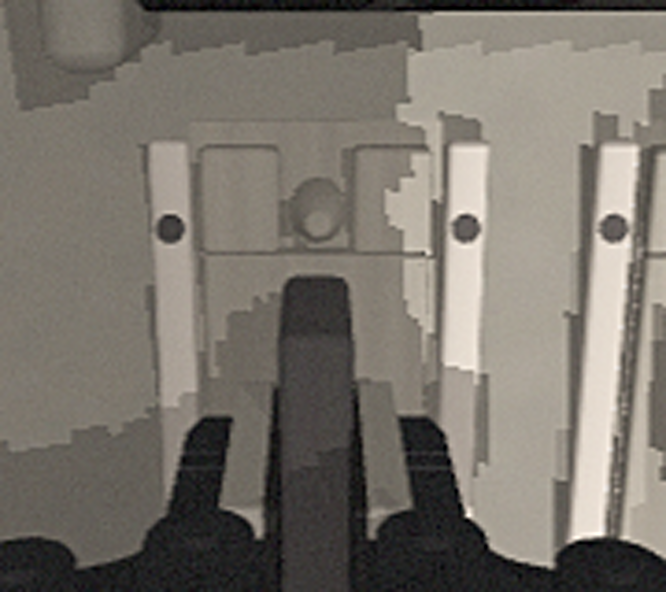

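Worn blade 1 is gripped: width 9.2 mm, with the pin centred in its notch at crop (318,210). I lift it and carry it to the tray.

carry_out(
  increments=[
    [[0, 0, -1], [0, 0, 0]],
    [[0, 0, -2], [0, 0, 0]],
    [[0, 0, -4], [0, 0, 0]],
    [[0, 0, -7], [0, 0, 0]],
    [[0, 0, -10], [0, 0, 0]],
    [[0, 0, -10], [0, 0, 0]],
    [[-3, -3, -10], [0, 0, 0]],
    [[-6, -6, -10], [0, 0, 0]],
    [[-8, -9, -10], [0, 0, 0]],
    [[-10, -12, -10], [0, 0, 0]],
    [[-12, -15, -10], [0, 0, 0]],
    [[-13.3, -18, -10], [0, 0, 0]],
    [[-13.3, -21, -10], [0, 0, 0]],
    [[-13.3, -25, -10], [0, 0, 0]],
    [[-13.3, -28, -10], [0, 0, 0]],
    [[-13.3, -30.5, -10], [0, 0, 0]],
    [[-13.3, -30.5, -10], [0, 0, 0]],
    [[-13.3, -30.5, -10], [0, 0, 0]],
  ],
)

```text
clock: 7.75
eef_pos: [0.4451, 0.4026, 0.1571]
eef_rot: [-0.0, 0.999, -0.036, -0.001]
contact_force: [-0.1, -0.1, -1.1]
gripper_width: 0.0091
```

Run:
```python
from h import *
go([.446,.400,.041],-5)
d=snap('wrist','w5.png')
```

```text
t 7.75 at [0.4451 0.4026 0.1571] F [-0.1 -0.1 -1.1] w 0.0091 yaw -4.1 q [-0.42  0.53 -0.52  1.49  0.27  1.19 -2.62]
turn deg [-0.02  0.07  0.93]
shift cm [ 0.12  0.25 11.61]
```

View pics/w5.png

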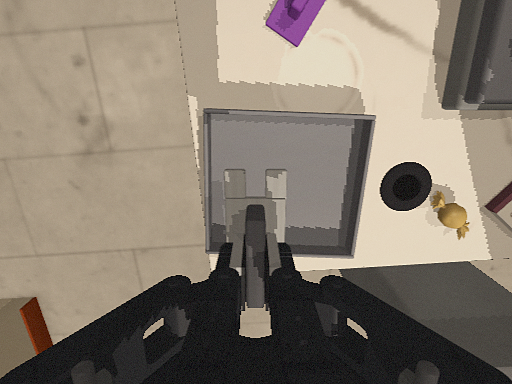

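Run:
```python
from h import *
d=env.get_image('wrist')
for p in [(206,110),(375,117),(209,252),(355,257)]: print(np.round(ray(d,*p,.025 if p[1]<150 else .025),4))
```

```text
[0.5214 0.4359 0.025 ]
[0.5049 0.2914 0.025 ]
[0.3862 0.45   0.025 ]
[0.3697 0.3044 0.025 ]
```

carry_out(
  increments=[
    [[0.2, 0.5, 3], [0, 0, 1.5]],
    [[0.2, 0.5, 6], [0, 0, 1.5]],
    [[0.2, 0.5, 8.5], [0, 0, 1.5]],
    [[0.2, 0.5, 10.5], [0, 0, 1.5]],
    [[0.2, 0.5, 11.5], [0, 0, 1.5]],
    [[0.2, 0.5, 11.7], [0, 0, 1.5]],
    [[0.2, 0.5, 11.7], [0, 0, 1.5]],
  ],
)

```text
clock: 8.43
eef_pos: [0.4485, 0.3947, 0.0403]
eef_rot: [0.0, 0.999, -0.051, -0.0]
contact_force: [-0.8, 0.8, -0.2]
gripper_width: 0.0091
```

carry_out(
  increments=[
    [[0, 0, 0], [0, 0, 0]],
    [[0, 0, 0], [0, 0, 0]],
    [[0, 0, 0], [0, 0, 0]],
    [[0, 0, 0], [0, 0, 0]],
    [[0, 0, -2], [0, 0, 0]],
    [[0, 0, -5], [0, 0, 0]],
    [[0, 0, -9], [0, 0, 0]],
    [[0, 0, -12], [0, 0, 0]],
    [[0, 0, -12], [0, 0, 0]],
    [[0, 0, -12], [0, 0, 0]],
  ],
  fingers=0.75,
)

```text
clock: 9.27
eef_pos: [0.4491, 0.3975, 0.1636]
eef_rot: [-0.002, 0.999, -0.05, 0.002]
contact_force: [0.8, -1.4, -1.3]
gripper_width: 0.0213
```

Run:
```python
from h import *
go([.5527,.0213,.16],-4.3)
d=snap('wrist','w6.png')
```

```text
t 9.27 at [0.4491 0.3975 0.1636] F [ 0.8 -1.4 -1.3] w 0.0213 yaw -5.7 q [-0.41  0.52 -0.51  1.5   0.27  1.19 -2.63]
turn deg [-0.28 -0.26 -1.45]
shift cm [14.07 36.4   0.24]
```

View pics/w6.png

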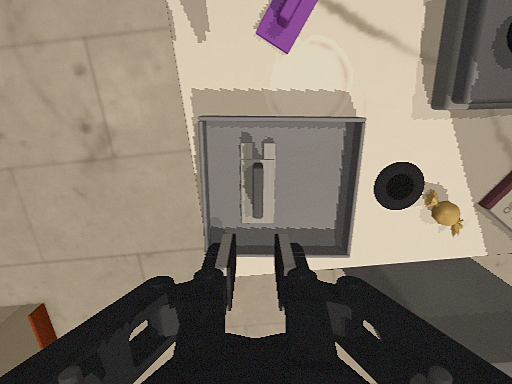

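carry_out(
  increments=[
    [[14.1, 36.4, 0.2], [0, 0, -1.4]],
    [[14.1, 36.4, 0.2], [0, 0, -1.4]],
    [[14.1, 36.4, 0.2], [0, 0, -1.4]],
    [[14.1, 36.4, 0.2], [0, 0, -1.4]],
    [[14.1, 36.4, 0.2], [0, 0, -1.4]],
    [[14.1, 36.4, 0.2], [0, 0, -1.4]],
    [[14.1, 36.4, 0.2], [0, 0, -1.4]],
    [[14.1, 36.4, 0.2], [0, 0, -1.4]],
    [[14.1, 36.4, 0.2], [0, 0, -1.4]],
    [[14.1, 36.4, 0.2], [0, 0, -1.4]],
    [[14.1, 36.4, 0.2], [0, 0, -1.4]],
    [[14.1, 36.4, 0.2], [0, 0, -1.4]],
    [[14.1, 36.4, 0.2], [0, 0, -1.4]],
  ],
  fingers=0.55,
)

```text
clock: 10.4
eef_pos: [0.5506, 0.0212, 0.1571]
eef_rot: [-0.001, 0.999, -0.037, -0.001]
contact_force: [-0.4, 1.1, 0.4]
gripper_width: 0.0386
```

Run:
```python
from h import *
go([.5527,.0214,.0585],-4.3)
```

```text
t 10.40 at [0.5506 0.0212 0.1571] F [-0.4  1.1  0.4] w 0.0386 yaw -4.3 q [ 0.25  0.42 -0.43  1.64  0.19  1.13 -1.87]
turn deg [-0.07  0.17  0.05]
shift cm [ 0.24 -0.03  9.86]
```

carry_out(
  increments=[
    [[0.2, 0, 4], [0, 0, 0]],
    [[0.2, 0, 7], [0, 0, 0]],
    [[0.2, 0, 9], [0, 0, 0]],
    [[0.2, 0, 9.7], [0, 0, 0]],
    [[0.2, 0, 9.7], [0, 0, 0]],
    [[0.2, 0, 9.7], [0, 0, 0]],
  ],
)

```text
clock: 10.9
eef_pos: [0.554, 0.0211, 0.0618]
eef_rot: [-0.0, 0.999, -0.037, 0.0]
contact_force: [0.2, 0.4, -0.4]
gripper_width: 0.0384
```

carry_out(
  increments=[
    [[0, 0, 0], [0, 0, 0]],
    [[0, 0, 0], [0, 0, 0]],
    [[0, 0, 0], [0, 0, 0]],
    [[0, 0, 0], [0, 0, 0]],
    [[0, 0, 0], [0, 0, 0]],
    [[0, 0, 0], [0, 0, 0]],
    [[0, 0, 0], [0, 0, 0]],
  ],
  fingers=1,
  force=40,
)

```text
clock: 11.48
eef_pos: [0.5553, 0.0197, 0.0632]
eef_rot: [-0.0, 0.999, -0.038, 0.002]
contact_force: [0.0, 0.1, 6.2]
gripper_width: 0.0085
```

Run:
```python
from h import *
go([.5527,.0214,.0585],-4.2)
d=snap('wrist','w7.png');cv2.imwrite('pics/w7a.png',cv2.cvtColor(cv2.resize(d['img'][130:290,170:350],None,fx=3.7,fy=3.7,interpolation=2),4))
```

```text
t 11.48 at [0.5553 0.0197 0.0632] F [0.  0.1 6.2] w 0.0085 yaw -4.4 q [ 0.22  0.53 -0.4   1.73  0.25  0.92 -1.92]
turn deg [-0.03 -0.22 -0.16]
shift cm [-0.27 -0.15  0.47]
```

View pics/w7a.png

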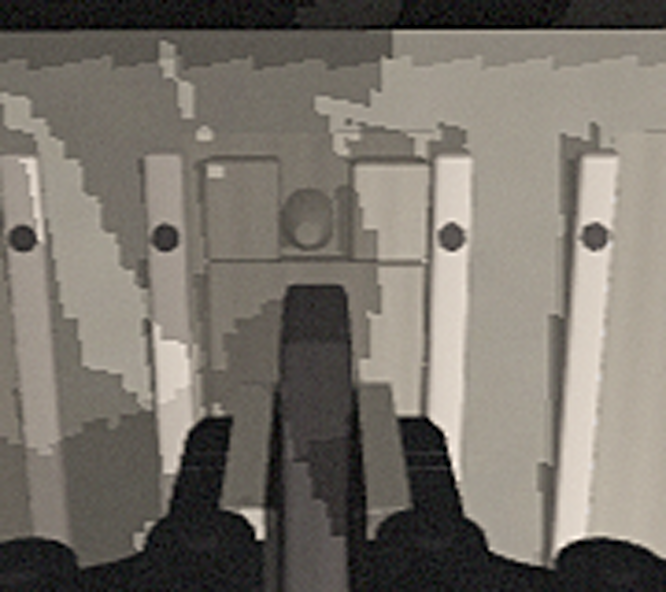

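```bash
cat >> h.py <<'E'
def crop_px(x,y): return 170+x/3.7,130+y/3.7
def hand_ray(u,v,depth):
    """tool-frame point on pixel ray with tool z=depth (m) ; uses stored cam->tool"""
    c=np.load('hand.npz'); r=c['A']@np.linalg.inv(c['K'])@np.array([u,v,1.]); o=c['o']; return o+r*(depth-o[2])/r[2]
E
python3 - <<'E'
from h import *
d=env.get_image('wrist');o=env.get_obs();q=o['eef_rot'];Rc=R.from_quat([q[1],q[2],q[3],q[0]]).as_matrix()
Rm=cv2.Rodrigues(np.array(d['rvec'],float))[0];c=-Rm.T@np.array(d['tvec'],float).ravel()
np.savez('hand.npz',K=d['K'],A=Rc.T@Rm.T,o=Rc.T@(c-np.array(o['eef_pos'])))
# plate top tool depth: TCPz-0.031 ; pin top depth TCPz-.038
for n,z,(lx,ly),(px,py),re in [('s1',.0587,(316,253),(318,215),(316,279)),('s2',.0632,(316,261),(309,222),(314,287))]:
    print(n,'line',np.round(hand_ray(*crop_px(lx,ly),z-.031)*1e3,1),'pintop',np.round(hand_ray(*crop_px(px,py),z-.038)*1e3,1),'ribend',np.round(hand_ray(*crop_px(*re),z-.056)*1e3,1))
E
```

```text
s1 line [27.1  1.1 27.7] pintop [34.9  1.4 20.7] ribend [31.8  1.1  2.7]
s2 line [24.3  1.1 32.2] pintop [32.6  0.1 25.2] ribend [29.1  0.8  7.2]
```

Worn blade 2 is held. The seat geometry measured from the two grips agrees to about 0.3 mm. On to the tray.

Run:
```python
from h import *
go([.447,.337,.165],-5.7)
```

```text
t 11.58 at [0.5553 0.0197 0.0632] F [-1.7  0.9  6.4] w 0.0089 yaw -4.4 q [ 0.22  0.53 -0.4   1.73  0.25  0.92 -1.92]
turn deg [-0.04 -0.21  1.34]
shift cm [-13.17 -30.82 -10.21]
```

carry_out(
  increments=[
    [[0, 0, -1], [0, 0, 0]],
    [[0, 0, -2], [0, 0, 0]],
    [[0, 0, -4], [0, 0, 0]],
    [[0, 0, -7], [0, 0, 0]],
    [[0, 0, -10], [0, 0, 0]],
    [[0, 0, -10], [0, 0, 1.3]],
    [[-3, -3, -10], [0, 0, 1.3]],
    [[-6, -6, -10], [0, 0, 1.3]],
    [[-8, -9, -10], [0, 0, 1.3]],
    [[-10, -12, -10], [0, 0, 1.3]],
    [[-12, -15, -10], [0, 0, 1.3]],
    [[-13.2, -18, -10], [0, 0, 1.3]],
    [[-13.2, -21, -10], [0, 0, 1.3]],
    [[-13.2, -25, -10], [0, 0, 1.3]],
    [[-13.2, -28, -10], [0, 0, 1.3]],
    [[-13.2, -30.8, -10], [0, 0, 1.3]],
    [[-13.2, -30.8, -10], [0, 0, 1.3]],
    [[-13.2, -30.8, -10], [0, 0, 1.3]],
  ],
)

```text
clock: 13.08
eef_pos: [0.4445, 0.3385, 0.1615]
eef_rot: [-0.0, 0.999, -0.048, -0.0]
contact_force: [0.5, -0.4, -1.4]
gripper_width: 0.0088
```

Run:
```python
from h import *
go([.447,.337,.046],-5.7)
d=snap('wrist','w8.png')
```

```text
t 13.08 at [0.4445 0.3385 0.1615] F [ 0.5 -0.4 -1.4] w 0.0088 yaw -5.5 q [-0.28  0.45 -0.55  1.61  0.25  1.15 -2.56]
turn deg [-0.05  0.04  0.25]
shift cm [ 0.27  0.13 11.55]
```

View pics/w8.png

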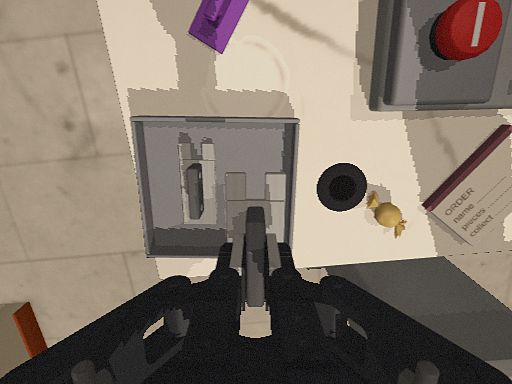

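carry_out(
  increments=[
    [[0.2, 0, 3], [0, 0, 0]],
    [[0.2, 0, 6], [0, 0, 0]],
    [[0.2, 0, 8.5], [0, 0, 0]],
    [[0.2, 0, 10.5], [0, 0, 0]],
    [[0.2, 0, 11.4], [0, 0, 0]],
    [[0.2, 0, 11.6], [0, 0, 0]],
    [[0.2, 0, 11.6], [0, 0, 0]],
  ],
)

```text
clock: 13.72
eef_pos: [0.448, 0.3351, 0.0454]
eef_rot: [0.0, 0.999, -0.05, -0.0]
contact_force: [0.1, -0.4, -0.9]
gripper_width: 0.0088
```

carry_out(
  increments=[
    [[0, 0, 0], [0, 0, 0]],
    [[0, 0, 0], [0, 0, 0]],
    [[0, 0, 0], [0, 0, 0]],
    [[0, 0, 0], [0, 0, 0]],
    [[0, 0, -2], [0, 0, 0]],
    [[0, 0, -5], [0, 0, 0]],
    [[0, 0, -9], [0, 0, 0]],
    [[0, 0, -12], [0, 0, 0]],
    [[0, 0, -12], [0, 0, 0]],
    [[0, 0, -12], [0, 0, 0]],
  ],
  fingers=0.75,
)

```text
clock: 14.55
eef_pos: [0.4488, 0.3378, 0.1683]
eef_rot: [-0.002, 0.999, -0.049, 0.003]
contact_force: [0.8, 0.7, -1.4]
gripper_width: 0.0215
```

Run:
```python
from h import *
d=snap('wrist','w9.png'); t=snap('top','t9.png')
cv2.imwrite('pics/t9b.png',cv2.cvtColor(cv2.resize(t['img'][170:300,240:400],None,fx=4.5,fy=4.5,interpolation=2),4))
go([.38,-.25,.20],15)
```

```text
t 14.65 at [0.4472 0.3358 0.1649] F [0.8 0.6 0.3] w 0.0215 yaw -5.7 q [-0.27  0.45 -0.55  1.6   0.25  1.16 -2.55]
turn deg [  0.05   0.03 -20.65]
shift cm [-0.91 58.96 -3.45]
```

View pics/w9.png

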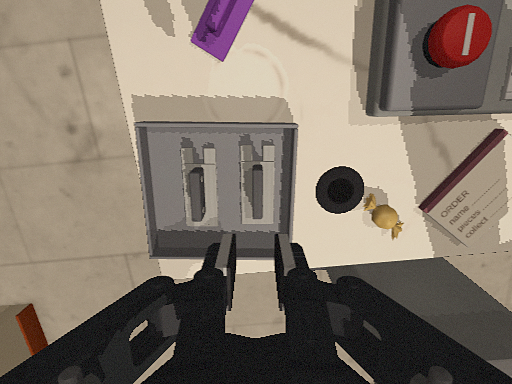

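View pics/t9b.png

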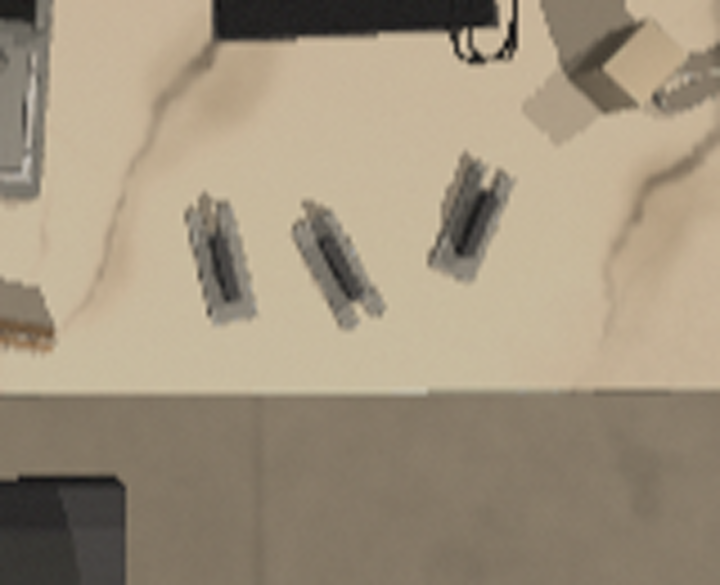

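Both worn blades lie flat in the tray, at wrist pixels (198,185) and (258,182). The three new blades have not moved. On to new blade 1.

carry_out(
  increments=[
    [[0, 10, 0], [0, 0, 0]],
    [[0, 10, 0], [0, 0, 0]],
    [[0, 20, 0], [0, 0, -6]],
    [[0, 20, 0], [0, 0, -6]],
    [[0, 20, 0], [0, 0, -6]],
    [[0, 30, 0], [0, 0, -18]],
    [[0, 30, 0], [0, 0, -18]],
    [[0, 40, 0], [0, 0, -18]],
    [[0, 40, 0], [0, 0, -18]],
    [[0, 50, 0], [0, 0, -18]],
    [[0, 50, 0], [0, 0, -18]],
    [[0.5, 55, 0], [0, 0, -18]],
    [[0.5, 55, 0], [0, 0, -18]],
    [[0.5, 55, 0], [0, 0, -18]],
    [[0.5, 55, 0], [0, 0, -18]],
    [[0.5, 55, 0], [0, 0, -18]],
  ],
  fingers=0.5,
)

```text
clock: 15.98
eef_pos: [0.3965, -0.2132, 0.1636]
eef_rot: [-0.001, 0.995, 0.105, -0.002]
contact_force: [0.3, -0.3, 0.3]
gripper_width: 0.0426
```

Run:
```python
from h import *
d=snap('wrist','w10.png')
go(None)
```

```text
t 16.03 at [ 0.3971 -0.2111  0.1638] F [0.5 0.6 0.4] w 0.0426 yaw 12.3 q [ 0.7   0.2  -0.29  1.9   0.06  1.06 -0.97]
```

View pics/w10.png

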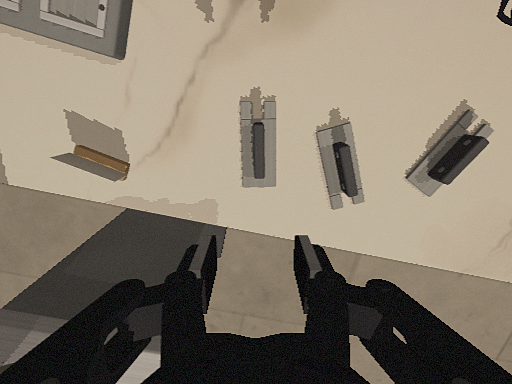

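Run:
```python
import cv2
i=cv2.imread('pics/w10.png')
cv2.imwrite('pics/w10a.png',cv2.resize(i[80:215,220:380],None,fx=4.4,fy=4.4,interpolation=2))
```

```text
(no output)
```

View pics/w10a.png

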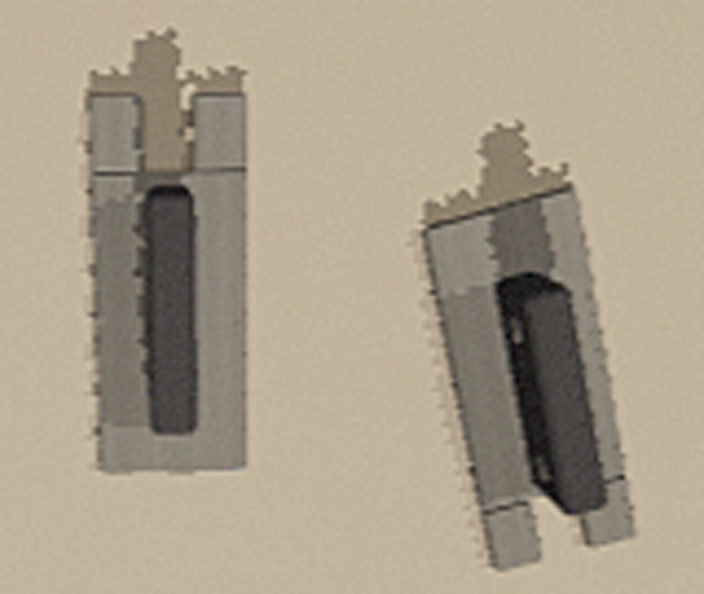

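```bash
cat >> h.py <<'E'
def blade(d,pts,z=.005):
    """pts px: frontA,frontB,rearA,rearB (front = notched). returns mid,yaw"""
    p=np.array([ray(d,*q,z)[:2] for q in pts]); f=(p[0]+p[1])/2;r=(p[2]+p[3])/2;a=f-r
    print('mid',np.round((f+r)/2,4),'rib',np.round((f+r)/2-.002*a/np.linalg.norm(a),4),'len %.4f w %.4f %.4f yaw %.1f'%(np.linalg.norm(a),np.linalg.norm(p[0]-p[1]),np.linalg.norm(p[2]-p[3]),np.degrees(np.arctan2(a[1],a[0]))))
E
python3 - <<'E'
from h import *
d=env.get_image('wrist')
s=lambda x,y:(220+x/4.4,80+y/4.4)
blade(d,[s(90,93),s(245,95),s(100,468),s(245,468)])
blade(d,[s(497,570),s(633,538),s(425,228),s(573,187)])
for e in [(170,188),(173,430)]: print(ray(d,*s(*e),.03))
go([.431,-.2045,.12],12)
E
```

```text
mid [ 0.4351 -0.2068] rib [ 0.4332 -0.2072] len 0.0828 w 0.0330 0.0338 yaw 13.2
mid [ 0.4308 -0.2925] rib [ 0.4326 -0.2916] len 0.0834 w 0.0325 0.0328 yaw -152.2
[ 0.45786749 -0.2014883   0.03      ]
[ 0.40979747 -0.21274404  0.03      ]
t 16.08 at [ 0.3976 -0.21    0.1641] F [0.2 1.2 1.2] w 0.0425 yaw 12.4 q [ 0.7   0.2  -0.29  1.9   0.06  1.06 -0.97]
turn deg [-0.16  0.11  0.39]
shift cm [3.39 0.19 4.4 ]
```

Run:
```python
from h import *
go([.4335,-.207,.035],13.2)
```

```text
t 16.08 at [ 0.3976 -0.21    0.1641] F [0.2 1.2 1.2] w 0.0425 yaw 12.4 q [ 0.7   0.2  -0.29  1.9   0.06  1.06 -0.97]
turn deg [-0.16  0.1  -0.81]
shift cm [ 3.6   0.51 12.9 ]
```

carry_out(
  increments=[
    [[3.6, 0.4, 3], [0, 0, -0.8]],
    [[3.6, 0.4, 6], [0, 0, -0.8]],
    [[3.6, 0.4, 9], [0, 0, -0.8]],
    [[3.6, 0.4, 11], [0, 0, -0.8]],
    [[3.6, 0.4, 12.4], [0, 0, -0.8]],
    [[3.6, 0.4, 12.9], [0, 0, -0.8]],
    [[3.6, 0.4, 12.9], [0, 0, -0.8]],
    [[3.6, 0.4, 12.9], [0, 0, -0.8]],
  ],
)

```text
clock: 16.75
eef_pos: [0.4348, -0.2066, 0.0367]
eef_rot: [-0.0, 0.993, 0.115, 0.0]
contact_force: [0.2, -0.1, 0.5]
gripper_width: 0.043
```

carry_out(
  increments=[
    [[0, 0, 0], [0, 0, 0]],
    [[0, 0, 0], [0, 0, 0]],
    [[0, 0, 0], [0, 0, 0]],
    [[0, 0, 0], [0, 0, 0]],
    [[0, 0, 0], [0, 0, 0]],
    [[0, 0, 0], [0, 0, 0]],
    [[0, 0, 0], [0, 0, 0]],
  ],
  fingers=1,
  force=50,
)

```text
clock: 17.33
eef_pos: [0.4353, -0.2082, 0.0375]
eef_rot: [0.001, 0.993, 0.114, 0.001]
contact_force: [-0.5, -0.8, 6.6]
gripper_width: 0.0084
```

Run:
```python
from h import *
go([.4335,-.207,.035],13.2)
d=snap('wrist','w11.png');cv2.imwrite('pics/w11a.png',cv2.cvtColor(cv2.resize(d['img'][130:290,170:350],None,fx=3.7,fy=3.7,interpolation=2),4))
```

```text
t 17.33 at [ 0.4353 -0.2082  0.0375] F [-0.5 -0.8  6.6] w 0.0084 yaw 13.1 q [ 0.63  0.44 -0.27  1.95  0.16  0.77 -1.08]
turn deg [ 0.1  -0.11 -0.07]
shift cm [-0.15 -0.16  0.25]
```

View pics/w11a.png

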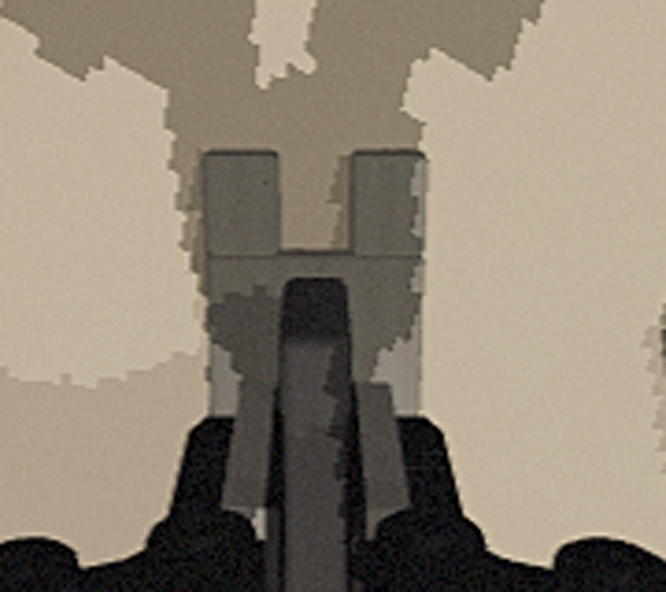

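```bash
cat >> h.py <<'E'
P=[np.array([.5575,.0869]),np.array([.5526,.0210]),np.array([.5478,-.0448])]
def seat_xy(k,lx,yaw=-4.3):
    y=np.radians(-4.3); return P[k-1]+(27.1-lx)/1e3*np.array([np.cos(y),np.sin(y)])
E
python3 - <<'E'
from h import *
l=hand_ray(*crop_px(316,254),.0325)*1e3;print(l); t=seat_xy(3,l[0]);print(t); go([*t,.14],-4.3)
E
```

```text
[25.32584584  1.14051002 32.5       ]
[ 0.54956916 -0.04493302]
t 17.38 at [ 0.4353 -0.2082  0.0375] F [-0.2  0.4  5.2] w 0.0088 yaw 13.1 q [ 0.63  0.44 -0.27  1.95  0.16  0.77 -1.08]
turn deg [ 0.08 -0.12 17.43]
shift cm [ 14.85 -13.29 -10.24]
```

carry_out(
  increments=[
    [[0, 0, -1], [0, 0, 0]],
    [[0, 0, -3], [0, 0, 0]],
    [[0, 0, -6], [0, 0, 0]],
    [[0, 0, -9], [0, 0, 0]],
    [[0, 0, -11], [0, 0, 6]],
    [[0, 0, -11], [0, 0, 11]],
    [[2.5, -2.2, -11], [0, 0, 17.4]],
    [[5, -4.5, -11], [0, 0, 17.4]],
    [[7.5, -6.7, -11], [0, 0, 17.4]],
    [[10, -9, -11], [0, 0, 17.4]],
    [[12.5, -11.2, -11], [0, 0, 17.4]],
    [[14.8, -13.2, -11], [0, 0, 17.4]],
    [[14.8, -13.2, -10.4], [0, 0, 17.4]],
    [[14.8, -13.2, -10.4], [0, 0, 17.4]],
    [[14.8, -13.2, -10.4], [0, 0, 17.4]],
  ],
)

```text
clock: 18.63
eef_pos: [0.5474, -0.0461, 0.1398]
eef_rot: [0.0, 0.999, -0.037, -0.001]
contact_force: [0.1, -0.7, -1.3]
gripper_width: 0.0087
```

Run:
```python
from h import *
go([*seat_xy(3,25.3),.075],-4.3)
d=snap('wrist','w12.png');cv2.imwrite('pics/w12a.png',cv2.cvtColor(cv2.resize(d['img'][100:290,150:370],None,fx=3.1,fy=3.1,interpolation=2),4))
```

```text
t 18.63 at [ 0.5474 -0.0461  0.1398] F [ 0.1 -0.7 -1.3] w 0.0087 yaw -4.2 q [ 0.29  0.42 -0.32  1.67  0.15  1.08 -1.72]
turn deg [0.06 0.13 0.05]
shift cm [ 0.23 -0.13  6.48]
```

View pics/w12a.png

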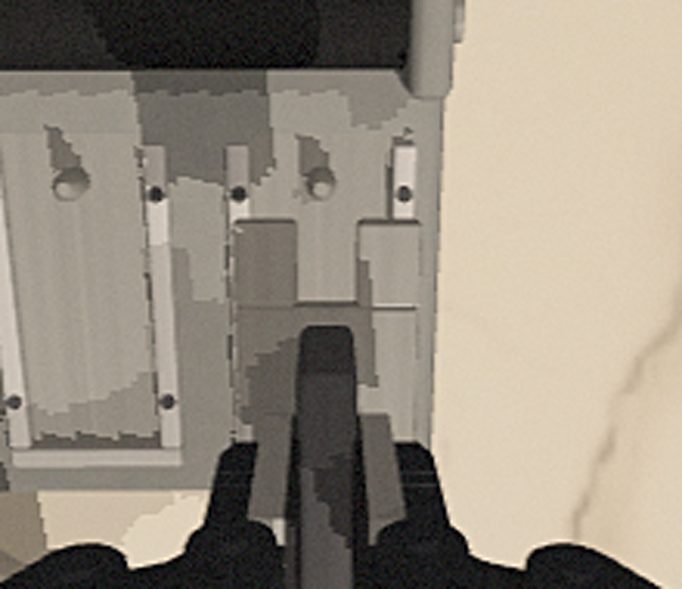

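carry_out(
  increments=[
    [[0.2, -0.1, 2], [0, 0, 0]],
    [[0.2, -0.1, 4], [0, 0, 0]],
    [[0.2, -0.1, 5.3], [0, 0, 0]],
    [[0.2, -0.1, 5.8], [0, 0, 0]],
    [[0.2, -0.1, 5.8], [0, 0, 0]],
    [[0.2, -0.1, 5.8], [0, 0, 0]],
    [[0.2, -0.1, 5.8], [0, 0, 0]],
  ],
)

```text
clock: 19.27
eef_pos: [0.5513, -0.0453, 0.0836]
eef_rot: [0.0, 0.999, -0.038, 0.001]
contact_force: [-0.7, 1.1, -1.0]
gripper_width: 0.0083
```

Run:
```python
from h import *
go([*seat_xy(3,25.3),.064],-4.3)
d=snap('wrist','w13.png');cv2.imwrite('pics/w13a.png',cv2.cvtColor(cv2.resize(d['img'][100:290,150:370],None,fx=3.1,fy=3.1,interpolation=2),4))
```

```text
t 19.27 at [ 0.5513 -0.0453  0.0836] F [-0.7  1.1 -1. ] w 0.0083 yaw -4.3 q [ 0.28  0.49 -0.31  1.72  0.18  0.96 -1.74]
turn deg [ 0.01 -0.14 -0.02]
shift cm [-0.18 -0.02  1.96]
```

View pics/w13a.png

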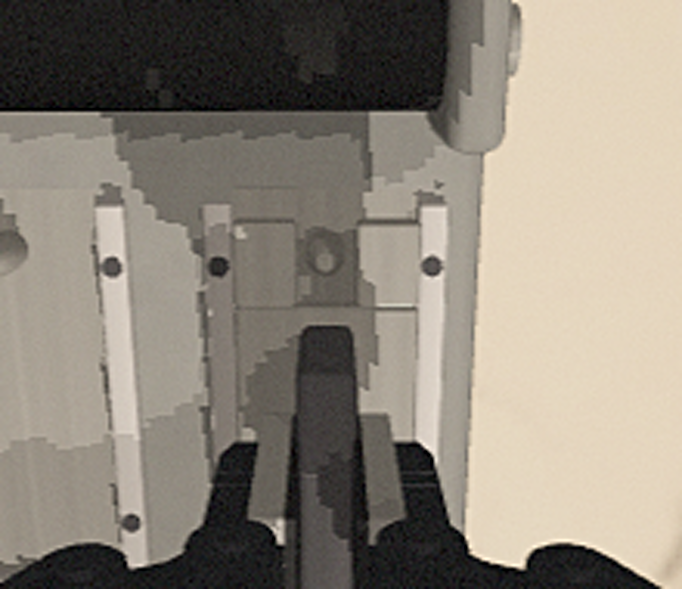

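carry_out(
  increments=[
    [[-0.2, 0, 0.5], [0, 0, 0]],
    [[-0.2, 0, 1.0], [0, 0, 0]],
    [[-0.2, 0, 1.4], [0, 0, 0]],
    [[-0.2, 0, 1.7], [0, 0, 0]],
    [[-0.2, 0, 2.0], [0, 0, 0]],
    [[-0.2, 0, 2.0], [0, 0, 0]],
    [[-0.2, 0, 2.0], [0, 0, 0]],
  ],
)

```text
clock: 19.9
eef_pos: [0.5481, -0.0445, 0.0636]
eef_rot: [0.0, 0.999, -0.037, -0.001]
contact_force: [-4.4, -0.1, 9.9]
gripper_width: 0.0085
```

Run:
```python
from h import *
go([*seat_xy(3,25.3),.064],-4.3)
d=snap('wrist','w14.png');cv2.imwrite('pics/w14a.png',cv2.cvtColor(cv2.resize(d['img'][130:290,170:350],None,fx=3.7,fy=3.7,interpolation=2),4))
```

```text
t 19.90 at [ 0.5481 -0.0445  0.0636] F [-4.4 -0.1  9.9] w 0.0085 yaw -4.3 q [ 0.28  0.51 -0.31  1.74  0.19  0.91 -1.75]
turn deg [0.04 0.06 0.05]
shift cm [ 0.16  0.04 -0.04]
```

View pics/w14a.png

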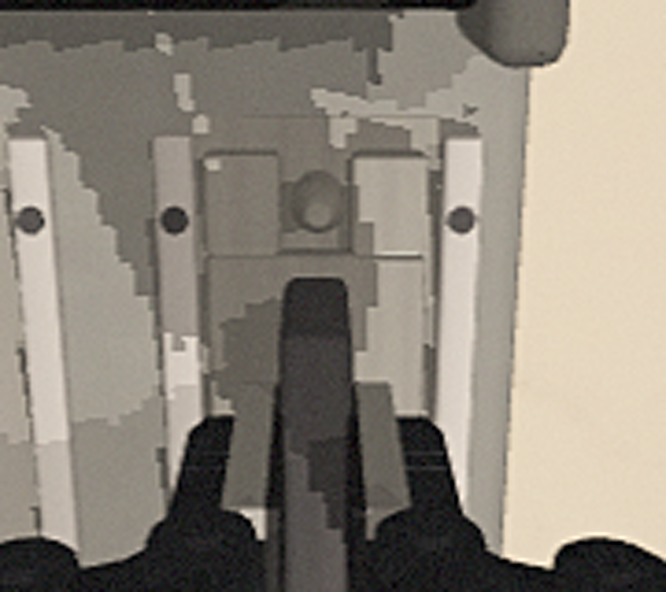

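Blade 1 is down in seat 3: TCP z 0.0636 is the seated height, and the pin sits in the notch at crop (318,205). Releasing it.

carry_out(
  increments=[
    [[0, 0, 0], [0, 0, 0]],
    [[0, 0, 0], [0, 0, 0]],
    [[0, 0, 0], [0, 0, 0]],
    [[0, 0, 0], [0, 0, 0]],
    [[0, 0, -2], [0, 0, 0]],
    [[0, 0, -5], [0, 0, 0]],
    [[0, 0, -9], [0, 0, 0]],
    [[0, 0, -9], [0, 0, 0]],
    [[0, 0, -9], [0, 0, 0]],
  ],
  fingers=0.7,
)

```text
clock: 20.7
eef_pos: [0.5508, -0.0444, 0.1551]
eef_rot: [0.0, 0.999, -0.037, 0.003]
contact_force: [-0.7, -0.0, -0.8]
gripper_width: 0.0255
```

Run:
```python
from h import *
go([.40,-.30,.164],28)
d=snap('wrist','w15.png')
```

```text
t 20.70 at [ 0.5508 -0.0444  0.1551] F [-0.7 -0.  -0.8] w 0.0255 yaw -4.3 q [ 0.3   0.41 -0.33  1.65  0.14  1.1  -1.72]
turn deg [  0.11  -0.38 -32.26]
shift cm [-13.14  26.61  -0.98]
```

View pics/w15.png

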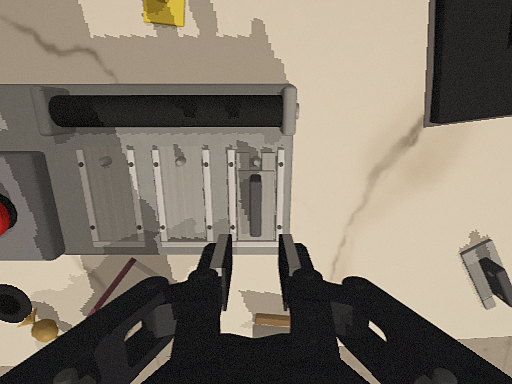

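carry_out(
  increments=[
    [[-2, 4, -1], [0, 0, -7]],
    [[-4, 8, -1], [0, 0, -14]],
    [[-6, 12, -1], [0, 0, -21]],
    [[-8, 16, -1], [0, 0, -28]],
    [[-10, 20, -1], [0, 0, -32]],
    [[-12, 24, -1], [0, 0, -32]],
    [[-13, 26.6, -1], [0, 0, -32]],
    [[-13, 26.6, -1], [0, 0, -32]],
    [[-13, 26.6, -1], [0, 0, -32]],
    [[-13, 26.6, -1], [0, 0, -32]],
    [[-13, 26.6, -1], [0, 0, -32]],
  ],
  fingers=0.5,
)

```text
clock: 21.67
eef_pos: [0.3991, -0.2985, 0.161]
eef_rot: [-0.002, 0.971, 0.24, -0.0]
contact_force: [-0.4, 1.0, 0.0]
gripper_width: 0.0428
```

Run:
```python
from h import *
d=snap('wrist','w16.png');cv2.imwrite('pics/w16a.png',cv2.cvtColor(cv2.resize(d['img'][60:215,200:390],None,fx=3.8,fy=3.8,interpolation=2),4))
go(None)
```

```text
t 21.72 at [ 0.3996 -0.298   0.1614] F [0.2 0.2 0.1] w 0.0427 yaw 27.9 q [ 0.86  0.3  -0.32  1.78  0.1   1.08 -0.57]
```

View pics/w16a.png

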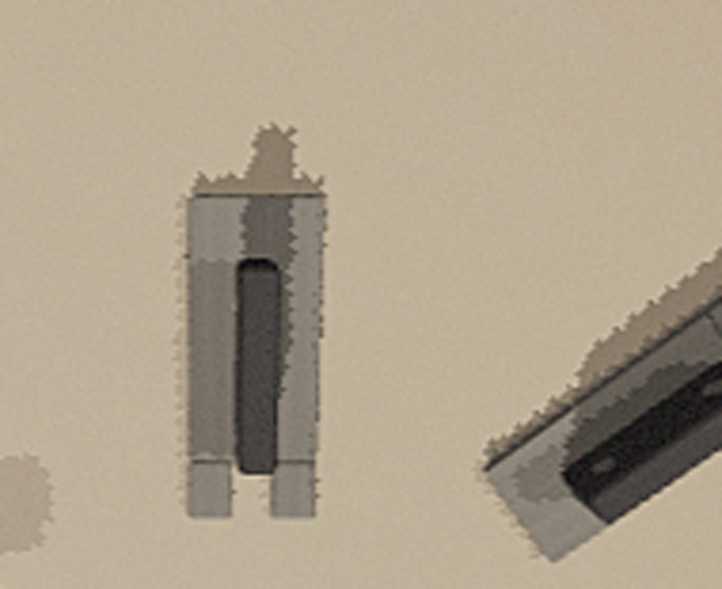

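Run:
```python
from h import *
d=env.get_image('wrist')
s=lambda x,y:(200+x/3.8,60+y/3.8)
blade(d,[s(187,517),s(316,517),s(187,196),s(325,196)])
for e in [(259,262),(257,470)]: print(ray(d,*s(*e),.03))
go([.4330,-.2915,.035],27.8)
```

```text
mid [ 0.4307 -0.2948] rib [ 0.4325 -0.2938] len 0.0833 w 0.0349 0.0341 yaw -152.2
[ 0.45501986 -0.28183484  0.03      ]
[ 0.41155698 -0.30505672  0.03      ]
t 21.77 at [ 0.3999 -0.2979  0.1616] F [-0.4  0.6  0.3] w 0.0426 yaw 28.0 q [ 0.86  0.3  -0.32  1.78  0.1   1.08 -0.57]
turn deg [-0.1  -0.02  0.15]
shift cm [ 3.22  1.   12.66]
```

carry_out(
  increments=[
    [[3.1, 1.2, 3], [0, 0, 0]],
    [[3.1, 1.2, 6], [0, 0, 0]],
    [[3.1, 1.2, 9], [0, 0, 0]],
    [[3.1, 1.2, 11], [0, 0, 0]],
    [[3.1, 1.2, 12.2], [0, 0, 0]],
    [[3.1, 1.2, 12.6], [0, 0, 0]],
    [[3.1, 1.2, 12.6], [0, 0, 0]],
    [[3.1, 1.2, 12.6], [0, 0, 0]],
  ],
)

```text
clock: 22.43
eef_pos: [0.4332, -0.2957, 0.0369]
eef_rot: [0.0, 0.971, 0.241, 0.001]
contact_force: [-0.4, -1.0, 0.2]
gripper_width: 0.0424
```

carry_out(
  increments=[
    [[0, 0, 0], [0, 0, 0]],
    [[0, 0, 0], [0, 0, 0]],
    [[0, 0, 0], [0, 0, 0]],
    [[0, 0, 0], [0, 0, 0]],
    [[0, 0, 0], [0, 0, 0]],
    [[0, 0, 0], [0, 0, 0]],
    [[0, 0, 0], [0, 0, 0]],
  ],
  fingers=1,
  force=50,
)

```text
clock: 23.02
eef_pos: [0.433, -0.2968, 0.0376]
eef_rot: [0.001, 0.971, 0.24, 0.001]
contact_force: [-0.5, 0.3, 6.9]
gripper_width: 0.0086
```

Run:
```python
from h import *
go([.4330,-.2937,.035],27.8)
d=snap('wrist','w17.png');cv2.imwrite('pics/w17a.png',cv2.cvtColor(cv2.resize(d['img'][130:290,170:350],None,fx=3.7,fy=3.7,interpolation=2),4))
```

```text
t 23.02 at [ 0.433  -0.2968  0.0376] F [-0.5  0.3  6.9] w 0.0086 yaw 27.7 q [ 0.79  0.51 -0.29  1.84  0.19  0.82 -0.68]
turn deg [ 0.12 -0.07 -0.06]
shift cm [ 0.14 -0.28  0.26]
```

View pics/w17a.png

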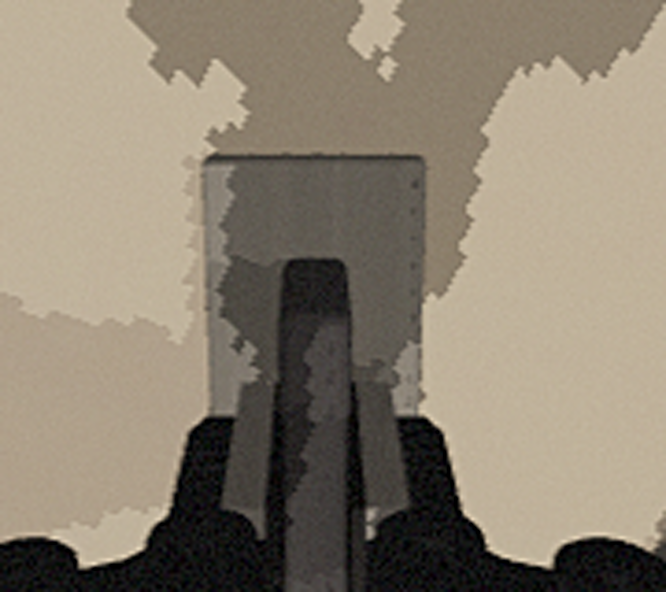

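carry_out(
  increments=[
    [[0, 0, 0], [0, 0, 0]],
    [[0, 0, 0], [0, 0, 0]],
    [[0, 0, 0], [0, 0, 0]],
    [[0, 0, 0], [0, 0, 0]],
    [[0, 0, -2], [0, 0, 0]],
    [[0, 0, -5], [0, 0, -7]],
    [[0, 0, -6], [0, 0, -14]],
    [[0, 0, -6], [0, 0, -21]],
    [[0, 0, -6], [0, 0, -28]],
    [[0, 0, -6], [0, 0, -35]],
    [[0, 0, -6], [0, 0, -42]],
    [[0, 0, -6], [0, 0, -49]],
    [[0, 0, -6], [0, 0, -56]],
    [[0, 0, -6], [0, 0, -63]],
    [[0, 0, -6], [0, 0, -70]],
    [[0, 0, -6], [0, 0, -77]],
    [[0, 0, -6], [0, 0, -84]],
    [[0, 0, -6], [0, 0, -90]],
    [[0, 0, -6], [0, 0, -90]],
  ],
  fingers=0.5,
)

```text
clock: 24.65
eef_pos: [0.4318, -0.2963, 0.0959]
eef_rot: [-0.0, 0.516, 0.856, 0.0]
contact_force: [-0.9, -0.6, 0.2]
gripper_width: 0.0428
```

carry_out(
  increments=[
    [[0, 0, 0], [0, 0, -7]],
    [[0, 0, 0], [0, 0, -14]],
    [[0, 0, 0], [0, 0, -21]],
    [[0, 0, 0], [0, 0, -28]],
    [[0, 0, 0], [0, 0, -35]],
    [[0, 0, 0], [0, 0, -42]],
    [[0, 0, 0], [0, 0, -49]],
    [[0, 0, 0], [0, 0, -56]],
    [[0, 0, 0], [0, 0, -63]],
    [[0, 0, 0], [0, 0, -70]],
    [[0, 0, 0], [0, 0, -77]],
    [[0, 0, 0], [0, 0, -84]],
    [[0, 0, 0], [0, 0, -90]],
    [[0, 0, 0], [0, 0, -90]],
    [[0, 0, 0], [0, 0, -90]],
  ],
)

```text
clock: 25.9
eef_pos: [0.4319, -0.2963, 0.0959]
eef_rot: [-0.0, -0.237, 0.971, 0.0]
contact_force: [-0.7, 0.1, 0.1]
gripper_width: 0.0427
```

Run:
```python
from h import *
go([.4330,-.2960,.035],207.8)
d=snap('wrist','w18.png')
```

```text
t 25.90 at [ 0.4319 -0.2963  0.0959] F [-0.7  0.1  0.1] w 0.0427 yaw -152.5 q [ 1.29  0.63 -1.03  1.77  0.61  1.09  2.11]
turn deg [ 0.05 -0.01 -0.32]
shift cm [-0.12 -0.03  6.09]
```

View pics/w18.png

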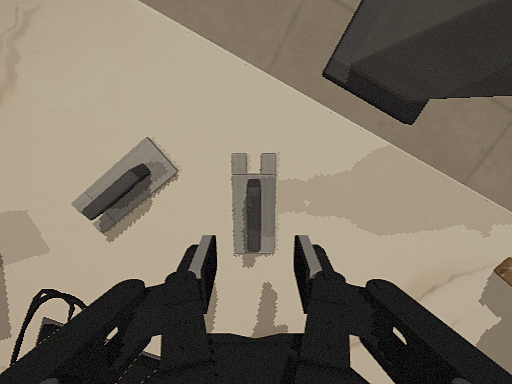

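carry_out(
  increments=[
    [[0, 0, 2], [0, 0, 0]],
    [[0, 0, 4], [0, 0, 0]],
    [[0, 0, 5.5], [0, 0, 0]],
    [[0, 0, 6], [0, 0, 0]],
    [[0, 0, 6], [0, 0, 0]],
    [[0, 0, 6], [0, 0, 0]],
  ],
)

```text
clock: 26.45
eef_pos: [0.4325, -0.2964, 0.0367]
eef_rot: [0.0, -0.239, 0.971, -0.0]
contact_force: [0.0, -0.7, -0.1]
gripper_width: 0.0428
```

carry_out(
  increments=[
    [[0, 0, 0], [0, 0, 0]],
    [[0, 0, 0], [0, 0, 0]],
    [[0, 0, 0], [0, 0, 0]],
    [[0, 0, 0], [0, 0, 0]],
    [[0, 0, 0], [0, 0, 0]],
    [[0, 0, 0], [0, 0, 0]],
    [[0, 0, 0], [0, 0, 0]],
  ],
  fingers=1,
  force=50,
)

```text
clock: 27.03
eef_pos: [0.433, -0.2968, 0.0374]
eef_rot: [0.001, -0.24, 0.971, -0.001]
contact_force: [-0.2, -1.2, 6.0]
gripper_width: 0.0085
```

Run:
```python
from h import *
go(None)
d=snap('wrist','w19.png');cv2.imwrite('pics/w19a.png',cv2.cvtColor(cv2.resize(d['img'][130:290,170:350],None,fx=3.7,fy=3.7,interpolation=2),4))
```

```text
t 27.03 at [ 0.433  -0.2968  0.0374] F [-0.2 -1.2  6. ] w 0.0085 yaw -152.3 q [ 1.25  0.7  -0.96  1.82  0.69  0.99  2.05]
```

View pics/w19a.png

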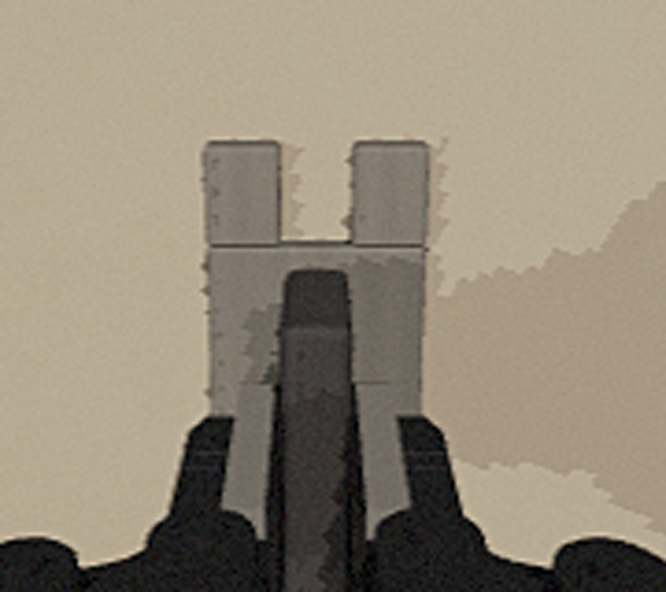

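carry_out(
  increments=[
    [[0, 0, -1], [0, 0, 0]],
    [[0, 0, -3], [0, 0, 0]],
    [[0, 0, -6], [0, 0, 0]],
    [[0, 0, -10], [0, 0, 0]],
    [[0, 0, -10.2], [0, 0, 7]],
    [[0, 0, -10.2], [0, 0, 14]],
    [[0, 0, -10.2], [0, 0, 21]],
    [[0, 0, -10.2], [0, 0, 28]],
    [[0, 0, -10.2], [0, 0, 35]],
    [[0, 0, -10.2], [0, 0, 42]],
    [[0, 0, -10.2], [0, 0, 49]],
    [[0, 0, -10.2], [0, 0, 56]],
    [[0, 0, -10.2], [0, 0, 63]],
    [[0, 0, -10.2], [0, 0, 70]],
    [[0, 0, -10.2], [0, 0, 77]],
    [[0, 0, -10.2], [0, 0, 84]],
    [[0, 0, -10.2], [0, 0, 91]],
    [[0, 0, -10.2], [0, 0, 98]],
    [[0, 0, -10.2], [0, 0, 105]],
    [[0, 0, -10.2], [0, 0, 105]],
  ],
)

```text
clock: 28.75
eef_pos: [0.4318, -0.2958, 0.1384]
eef_rot: [-0.0, 0.625, 0.781, -0.0]
contact_force: [-0.7, -0.7, -1.4]
gripper_width: 0.0084
```

Run:
```python
from h import *
l=hand_ray(*crop_px(316,245),.0324)*1e3;print(l);t=seat_xy(2,l[0]);print(t);go([*t,.14],-4.3)
```

```text
[26.81055406  1.14031653 32.4       ]
[0.55288863 0.0209783 ]
t 28.75 at [ 0.4318 -0.2958  0.1384] F [-0.7 -0.7 -1.4] w 0.0084 yaw 102.7 q [ 1.06  0.43 -0.65  1.73  0.29  1.08  0.54]
turn deg [-4.0000e-02  1.0000e-02  1.0695e+02]
shift cm [28.26 18.75 -0.16]
```

carry_out(
  increments=[
    [[3, 0.8, 0], [0, 0, 7]],
    [[6, 1.6, 0], [0, 0, 14]],
    [[9, 2.4, 0], [0, 0, 21]],
    [[12, 3.2, 0], [0, 0, 28]],
    [[15, 4, 0], [0, 0, 35]],
    [[18, 4.8, 0], [0, 0, 42]],
    [[21, 5.5, 0], [0, 0, 49]],
    [[23.8, 6.2, 0], [0, 0, 56]],
    [[24, 8, 0], [0, 0, 63]],
    [[25, 10, 0], [0, 0, 70]],
    [[26, 12, 0], [0, 0, 77]],
    [[27, 14, 0], [0, 0, 84]],
    [[28, 16, 0], [0, 0, 91]],
    [[28.3, 18, 0], [0, 0, 98]],
    [[28.3, 18.7, 0], [0, 0, 105]],
    [[28.3, 18.7, 0], [0, 0, 107]],
    [[28.3, 18.7, 0], [0, 0, 107]],
    [[28.3, 18.7, 0], [0, 0, 107]],
  ],
)

```text
clock: 30.25
eef_pos: [0.5516, 0.0212, 0.138]
eef_rot: [-0.0, 0.999, -0.035, -0.001]
contact_force: [-0.6, -0.7, -0.2]
gripper_width: 0.0085
```

Run:
```python
from h import *
go([*seat_xy(2,26.8),.081],-4.3)
```

```text
t 30.25 at [0.5516 0.0212 0.138 ] F [-0.6 -0.7 -0.2] w 0.0085 yaw -4.1 q [ 0.24  0.44 -0.41  1.66  0.2   1.08 -1.87]
turn deg [-0.    0.07  0.25]
shift cm [0.14 0.01 5.7 ]
```

carry_out(
  increments=[
    [[0.1, 0, 2], [0, 0, 0.2]],
    [[0.1, 0, 4], [0, 0, 0.2]],
    [[0.1, 0, 5], [0, 0, 0.2]],
    [[0.1, 0, 5.6], [0, 0, 0.2]],
    [[0.1, 0, 5.6], [0, 0, 0.2]],
    [[0.1, 0, 5.6], [0, 0, 0.2]],
    [[0.1, 0, 5.6], [0, 0, 0.2]],
  ],
)

```text
clock: 30.83
eef_pos: [0.5539, 0.021, 0.0834]
eef_rot: [-0.0, 0.999, -0.039, 0.001]
contact_force: [-0.1, -0.3, -0.8]
gripper_width: 0.0085
```

Run:
```python
from h import *
go([*seat_xy(2,26.8),.0635],-4.3)
d=snap('wrist','w20.png');cv2.imwrite('pics/w20a.png',cv2.cvtColor(cv2.resize(d['img'][100:290,150:370],None,fx=3.1,fy=3.1,interpolation=2),4))
```

```text
t 30.83 at [0.5539 0.021  0.0834] F [-0.1 -0.3 -0.8] w 0.0085 yaw -4.4 q [ 0.22  0.51 -0.4   1.71  0.23  0.97 -1.91]
turn deg [-0.02 -0.12 -0.14]
shift cm [-0.11  0.01  1.99]
```

View pics/w20a.png

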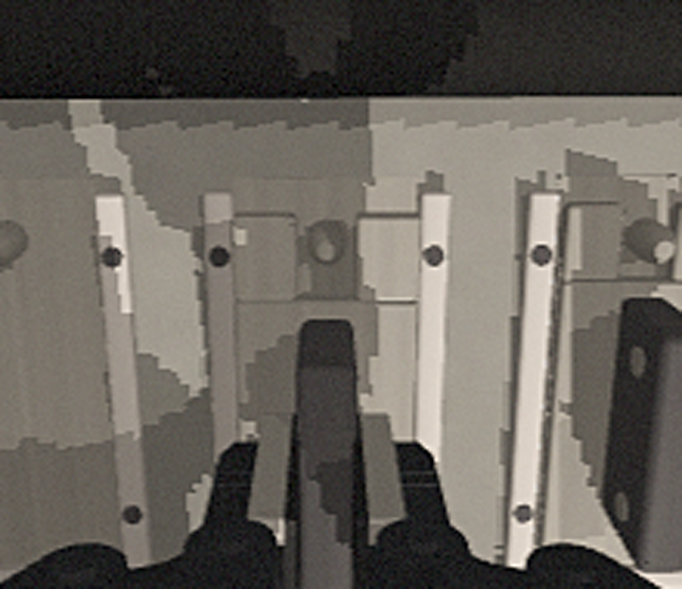

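Blade 2 is aligned, with the pin at (326,242) and the notch centre at about 328. Lowering it.

carry_out(
  increments=[
    [[-0.1, 0, 0.5], [0, 0, 0]],
    [[-0.1, 0, 1.0], [0, 0, 0]],
    [[-0.1, 0, 1.4], [0, 0, 0]],
    [[-0.1, 0, 1.7], [0, 0, 0]],
    [[-0.1, 0, 2.0], [0, 0, 0]],
    [[-0.1, 0, 2.0], [0, 0, 0]],
    [[-0.1, 0, 2.0], [0, 0, 0]],
  ],
)

```text
clock: 31.47
eef_pos: [0.5517, 0.0209, 0.0634]
eef_rot: [0.0, 0.999, -0.039, -0.0]
contact_force: [-3.5, -0.4, 8.6]
gripper_width: 0.0088
```

Run:
```python
from h import *
go([*seat_xy(2,26.8),.0635],-4.3)
d=snap('wrist','w21.png');cv2.imwrite('pics/w21a.png',cv2.cvtColor(cv2.resize(d['img'][130:290,170:350],None,fx=3.7,fy=3.7,interpolation=2),4))
```

```text
t 31.47 at [0.5517 0.0209 0.0634] F [-3.5 -0.4  8.6] w 0.0088 yaw -4.5 q [ 0.22  0.53 -0.39  1.74  0.24  0.93 -1.92]
turn deg [ 0.05  0.05 -0.16]
shift cm [ 0.12 -0.02 -0.01]
```

View pics/w21a.png

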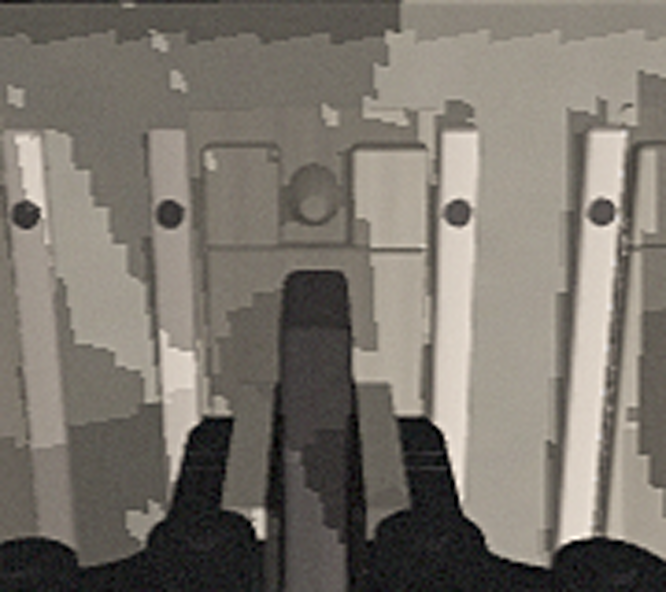

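carry_out(
  increments=[
    [[0, 0, 0], [0, 0, 0]],
    [[0, 0, 0], [0, 0, 0]],
    [[0, 0, 0], [0, 0, 0]],
    [[0, 0, 0], [0, 0, 0]],
    [[0, 0, -2], [0, 0, 0]],
    [[0, 0, -5], [0, 0, 0]],
    [[0, 0, -9], [0, 0, 0]],
    [[0, 0, -9], [0, 0, 0]],
    [[0, 0, -9], [0, 0, 0]],
  ],
  fingers=0.7,
)

```text
clock: 32.27
eef_pos: [0.5543, 0.0214, 0.1551]
eef_rot: [-0.0, 0.999, -0.039, 0.003]
contact_force: [-1.0, 0.1, -1.3]
gripper_width: 0.026
```

Run:
```python
from h import *
go([.43,-.05,.163],-24);go([.43,-.375,.163],-24)
d=snap('wrist','w22.png');t=snap('top','t22.png')
cv2.imwrite('pics/t22b.png',cv2.cvtColor(cv2.resize(t['img'][130:300,180:400],None,fx=3.5,fy=3.5,interpolation=2),4))
```

```text
t 32.27 at [0.5543 0.0214 0.1551] F [-1.   0.1 -1.3] w 0.0260 yaw -4.5 q [ 0.24  0.42 -0.42  1.64  0.19  1.11 -1.88]
turn deg [-0.11 -0.37 19.55]
shift cm [-11.84   8.08  -0.87]
t 32.27 at [0.5543 0.0214 0.1551] F [-1.   0.1 -1.3] w 0.0260 yaw -4.5 q [ 0.24  0.42 -0.42  1.64  0.19  1.11 -1.88]
turn deg [-0.11 -0.37 19.55]
shift cm [-9.31 40.49 -0.88]
```

View pics/t22b.png

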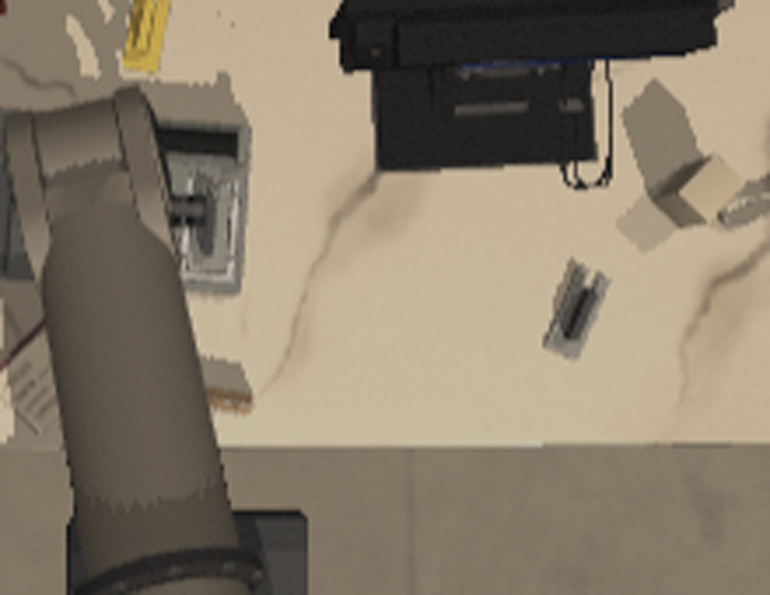

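View pics/w22.png

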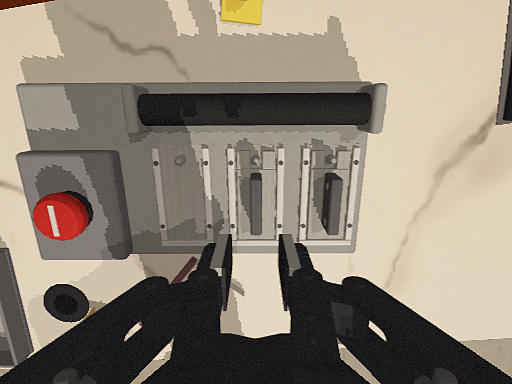

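carry_out(
  increments=[
    [[-4, 2.5, -1], [0, 0, 0]],
    [[-8, 5, -1], [0, 0, 0]],
    [[-11, 8, -1], [0, 0, 5]],
    [[-11, 12, -1], [0, 0, 10]],
    [[-11, 16, -1], [0, 0, 15]],
    [[-11, 20, -1], [0, 0, 19.5]],
    [[-10.5, 24, -1], [0, 0, 19.5]],
    [[-10, 28, -1], [0, 0, 19.5]],
    [[-9.5, 32, -1], [0, 0, 19.5]],
    [[-9.3, 36, -1], [0, 0, 19.5]],
    [[-9.3, 39, -1], [0, 0, 19.5]],
    [[-9.3, 40.5, -1], [0, 0, 19.5]],
    [[-9.3, 40.5, -1], [0, 0, 19.5]],
    [[-9.3, 40.5, -1], [0, 0, 19.5]],
  ],
  fingers=0.5,
)

```text
clock: 33.53
eef_pos: [0.4265, -0.3755, 0.1601]
eef_rot: [-0.001, 0.978, -0.209, -0.002]
contact_force: [0.9, 0.6, 0.3]
gripper_width: 0.0427
```

Run:
```python
from h import *
d=snap('wrist','w23.png');cv2.imwrite('pics/w23a.png',cv2.cvtColor(cv2.resize(d['img'][60:215,180:370],None,fx=3.8,fy=3.8,interpolation=2),4))
go(None)
```

```text
t 33.58 at [ 0.4274 -0.3739  0.1605] F [0.8 0.3 0.4] w 0.0427 yaw -23.9 q [ 0.81  0.42 -0.17  1.59  0.07  1.14 -1.36]
```

View pics/w23a.png

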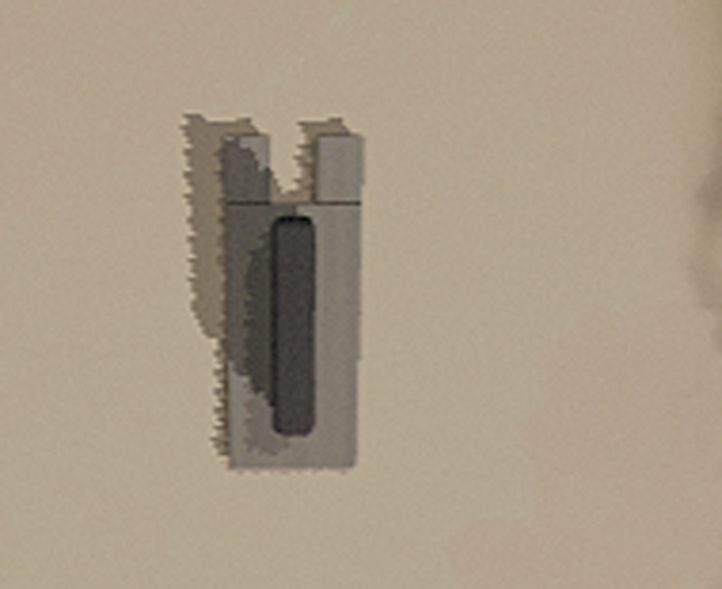

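Run:
```python
from h import *
d=env.get_image('wrist')
s=lambda x,y:(180+x/3.8,60+y/3.8)
blade(d,[s(224,136),s(364,134),s(230,468),s(357,467)])
for e in [(293,218),(294,434)]: print(ray(d,*s(*e),.03))
go([.4625,-.391,.035],-24)
```

```text
mid [ 0.4657 -0.3941] rib [ 0.4638 -0.3932] len 0.0834 w 0.0339 0.0337 yaw -23.9
[ 0.48706023 -0.40318574  0.03      ]
[ 0.44131336 -0.38324819  0.03      ]
t 33.63 at [ 0.428  -0.3732  0.161 ] F [0.2 0.8 0.4] w 0.0427 yaw -23.8 q [ 0.81  0.42 -0.17  1.59  0.07  1.14 -1.36]
turn deg [-0.13  0.16  0.17]
shift cm [ 3.91  0.26 12.59]
```

carry_out(
  increments=[
    [[4, 0.2, 3], [0, 0, 0]],
    [[4, 0.2, 6], [0, 0, 0]],
    [[4, 0.2, 9], [0, 0, 0]],
    [[4, 0.2, 11], [0, 0, 0]],
    [[4, 0.2, 12.2], [0, 0, 0]],
    [[4, 0.2, 12.6], [0, 0, 0]],
    [[4, 0.2, 12.6], [0, 0, 0]],
    [[4, 0.2, 12.6], [0, 0, 0]],
  ],
)

```text
clock: 34.3
eef_pos: [0.4648, -0.3937, 0.0377]
eef_rot: [0.0, 0.978, -0.207, 0.001]
contact_force: [-0.6, 0.3, 1.1]
gripper_width: 0.0425
```

carry_out(
  increments=[
    [[0, 0, 0], [0, 0, 0]],
    [[0, 0, 0], [0, 0, 0]],
    [[0, 0, 0], [0, 0, 0]],
    [[0, 0, 0], [0, 0, 0]],
    [[0, 0, 0], [0, 0, 0]],
    [[0, 0, 0], [0, 0, 0]],
    [[0, 0, 0], [0, 0, 0]],
  ],
  fingers=1,
  force=50,
)

```text
clock: 34.88
eef_pos: [0.4646, -0.3945, 0.038]
eef_rot: [0.001, 0.978, -0.208, 0.001]
contact_force: [0.5, 0.2, 6.6]
gripper_width: 0.0085
```

Run:
```python
from h import *
go(None)
d=snap('wrist','w24.png');cv2.imwrite('pics/w24a.png',cv2.cvtColor(cv2.resize(d['img'][130:290,170:350],None,fx=3.7,fy=3.7,interpolation=2),4))
```

```text
t 34.88 at [ 0.4646 -0.3945  0.038 ] F [0.5 0.2 6.6] w 0.0085 yaw -24.0 q [ 0.78  0.63 -0.15  1.6   0.11  0.92 -1.4 ]
```

View pics/w24a.png

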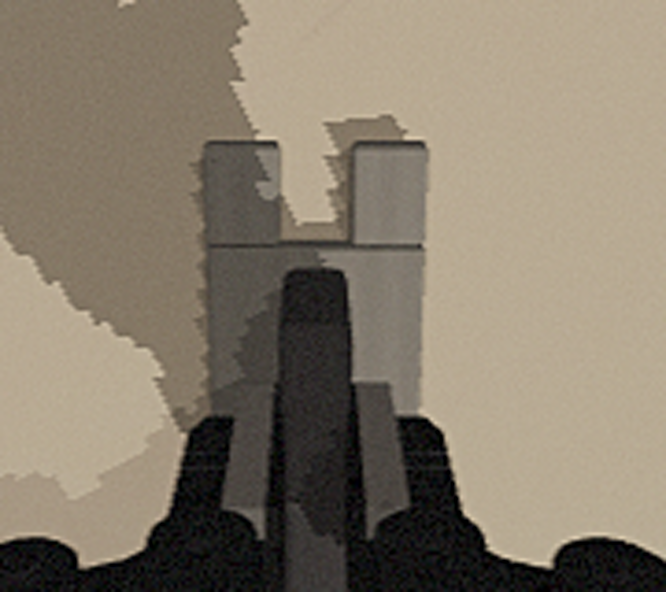

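Run:
```python
from h import *
l=hand_ray(*crop_px(316,245),.033)*1e3;print(l)
for w in [(.44,-.30,.145),(.43,-.08,.145),(*seat_xy(1,l[0]),.14)]: go(w,-4.3)
```

```text
[26.61998825  1.14108715 33.        ]
t 34.93 at [ 0.4646 -0.3944  0.038 ] F [-0.9  0.4  6.1] w 0.0084 yaw -24.0 q [ 0.78  0.63 -0.15  1.6   0.11  0.92 -1.4 ]
turn deg [  0.07  -0.16 -19.67]
shift cm [ -6.05  -7.62 -10.72]
t 34.93 at [ 0.4646 -0.3944  0.038 ] F [-0.9  0.4  6.1] w 0.0084 yaw -24.0 q [ 0.78  0.63 -0.15  1.6   0.11  0.92 -1.4 ]
turn deg [  0.07  -0.16 -19.67]
shift cm [-15.91 -27.32 -10.77]
t 34.93 at [ 0.4646 -0.3944  0.038 ] F [-0.9  0.4  6.1] w 0.0084 yaw -24.0 q [ 0.78  0.63 -0.15  1.6   0.11  0.92 -1.4 ]
turn deg [  0.07  -0.16 -19.67]
shift cm [-10.99 -47.77 -10.27]
```

carry_out(
  increments=[
    [[0, 0, -1], [0, 0, 0]],
    [[0, 0, -3], [0, 0, 0]],
    [[0, 0, -6], [0, 0, 0]],
    [[0, 0, -9], [0, 0, 0]],
    [[0, 0, -10.4], [0, 0, 0]],
    [[-3, -3.8, -10.4], [0, 0, 0]],
    [[-6, -7.6, -10.4], [0, 0, -4]],
    [[-8, -11, -10.4], [0, 0, -8]],
    [[-10, -15, -10.4], [0, 0, -12]],
    [[-12, -19, -10.4], [0, 0, -16]],
    [[-14, -23, -10.4], [0, 0, -19.7]],
    [[-16, -27, -10.4], [0, 0, -19.7]],
    [[-15, -31, -10.4], [0, 0, -19.7]],
    [[-14, -35, -10.4], [0, 0, -19.7]],
    [[-13, -39, -10.4], [0, 0, -19.7]],
    [[-12, -43, -10.4], [0, 0, -19.7]],
    [[-11, -46.5, -10.4], [0, 0, -19.7]],
    [[-11, -47.7, -10.4], [0, 0, -19.7]],
    [[-11, -47.7, -10.4], [0, 0, -19.7]],
    [[-11, -47.7, -10.4], [0, 0, -19.7]],
  ],
)

```text
clock: 36.6
eef_pos: [0.5566, 0.089, 0.1402]
eef_rot: [-0.0, 0.999, -0.035, -0.0]
contact_force: [0.4, -1.7, -0.9]
gripper_width: 0.0082
```

Run:
```python
from h import *
go([*seat_xy(1,26.6),.081],-4.3)
```

```text
t 36.60 at [0.5566 0.089  0.1402] F [ 0.4 -1.7 -0.9] w 0.0082 yaw -4.0 q [ 0.13  0.46 -0.44  1.62  0.21  1.1  -2.01]
turn deg [-0.04  0.05  0.26]
shift cm [0.16 0.21 5.91]
```

carry_out(
  increments=[
    [[0.1, 0.1, 2], [0, 0, 0.2]],
    [[0.1, 0.1, 4], [0, 0, 0.2]],
    [[0.1, 0.1, 5], [0, 0, 0.2]],
    [[0.1, 0.1, 5.8], [0, 0, 0.2]],
    [[0.1, 0.1, 5.8], [0, 0, 0.2]],
    [[0.1, 0.1, 5.8], [0, 0, 0.2]],
    [[0.1, 0.1, 5.8], [0, 0, 0.2]],
  ],
)

```text
clock: 37.18
eef_pos: [0.5584, 0.0858, 0.0833]
eef_rot: [-0.0, 0.999, -0.039, 0.001]
contact_force: [0.6, -0.1, -1.1]
gripper_width: 0.0083
```

Run:
```python
from h import *
go([*seat_xy(1,26.6),.0635],-4.3)
d=snap('wrist','w25.png');cv2.imwrite('pics/w25a.png',cv2.cvtColor(cv2.resize(d['img'][100:290,150:370],None,fx=3.1,fy=3.1,interpolation=2),4))
```

```text
t 37.18 at [0.5584 0.0858 0.0833] F [ 0.6 -0.1 -1.1] w 0.0083 yaw -4.5 q [ 0.12  0.53 -0.42  1.68  0.25  0.98 -2.03]
turn deg [-0.02 -0.1  -0.18]
shift cm [-0.05 -0.11  1.98]
```

View pics/w25a.png

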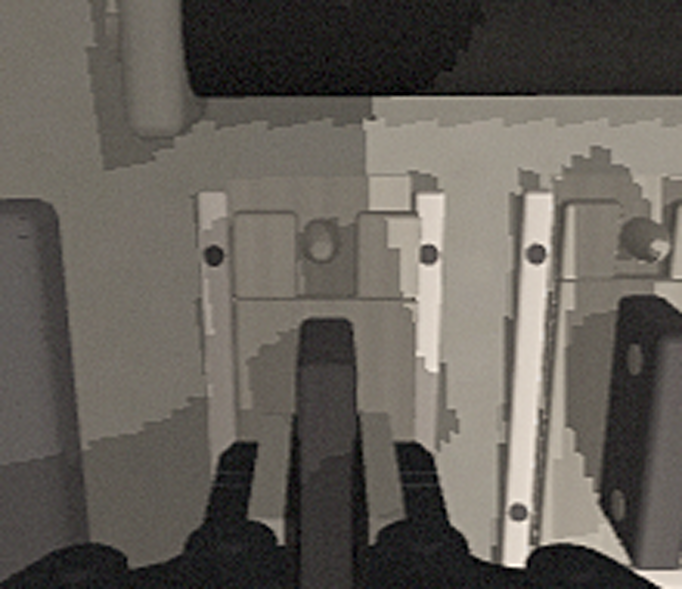

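The pin at (319,242) is about 1 mm left of the notch centre (328), and the TCP reading agrees. I shift 1 mm to the left while lowering.

carry_out(
  increments=[
    [[0, -0.1, 0.2], [0, 0, 0]],
    [[0, -0.1, 0.5], [0, 0, 0]],
    [[0, -0.1, 1.0], [0, 0, 0]],
    [[0, -0.1, 1.4], [0, 0, 0]],
    [[0, -0.1, 1.7], [0, 0, 0]],
    [[0, -0.1, 2.0], [0, 0, 0]],
    [[0, -0.1, 2.0], [0, 0, 0]],
    [[0, -0.1, 2.0], [0, 0, 0]],
  ],
)

```text
clock: 37.9
eef_pos: [0.5573, 0.0867, 0.0639]
eef_rot: [0.001, 0.999, -0.039, -0.0]
contact_force: [-4.6, -0.1, 11.1]
gripper_width: 0.0086
```

Run:
```python
from h import *
go([*seat_xy(1,26.6),.0635],-4.3)
d=snap('wrist','w26.png');cv2.imwrite('pics/w26a.png',cv2.cvtColor(cv2.resize(d['img'][130:290,170:350],None,fx=3.7,fy=3.7,interpolation=2),4))
```

```text
t 37.90 at [0.5573 0.0867 0.0639] F [-4.6 -0.1 11.1] w 0.0086 yaw -4.5 q [ 0.11  0.55 -0.41  1.7   0.26  0.94 -2.05]
turn deg [ 0.07  0.05 -0.15]
shift cm [ 0.07 -0.02  0.04]
```

View pics/w26a.png

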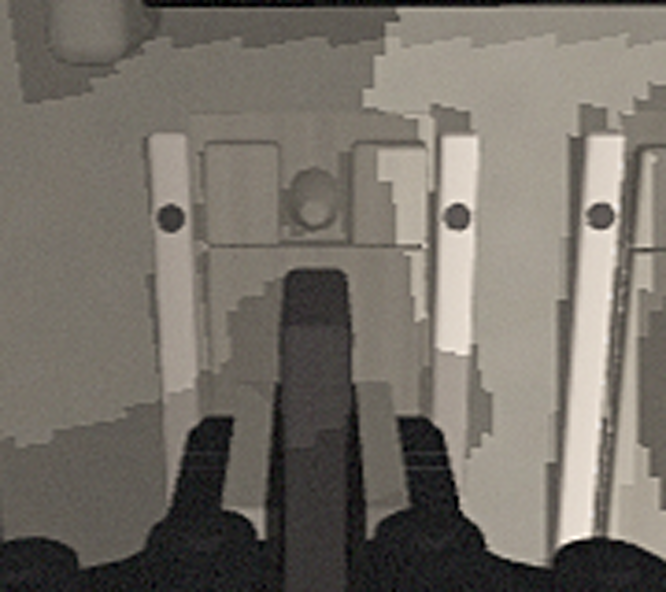

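carry_out(
  increments=[
    [[0, 0, 0], [0, 0, 0]],
    [[0, 0, 0], [0, 0, 0]],
    [[0, 0, 0], [0, 0, 0]],
    [[0, 0, 0], [0, 0, 0]],
    [[0, 0, -2], [0, 0, 0]],
    [[0, 0, -5], [0, 0, 0]],
    [[-2, 3, -9], [0, 0, 0]],
    [[-4, 6.6, -9], [0, 0, 0]],
    [[-4, 6.6, -9], [0, 0, 0]],
    [[-4, 6.6, -9], [0, 0, 0]],
  ],
  fingers=0.7,
)

```text
clock: 38.78
eef_pos: [0.5118, 0.0198, 0.1527]
eef_rot: [0.002, 0.999, -0.042, 0.0]
contact_force: [0.5, 0.1, 0.2]
gripper_width: 0.0257
```

Run:
```python
from h import *
d=snap('wrist','w27.png');cv2.imwrite('pics/w27a.png',cv2.cvtColor(cv2.resize(d['img'][80:230,100:380],None,fx=2.85,fy=2.85,interpolation=2),4))
s=snap('side','s27.png')
i=s['img'][190:370,130:300];cv2.imwrite('pics/s27a.png',cv2.cvtColor(cv2.resize(i,None,fx=3.3,fy=3.3,interpolation=2),4))
go([.557,.1795,.15],23)
```

```text
t 38.88 at [0.5127 0.0241 0.152 ] F [ 0.6  0.3 -0.2] w 0.0254 yaw -4.5 q [ 0.27  0.35 -0.44  1.75  0.17  1.08 -1.88]
turn deg [-2.000e-02 -0.000e+00 -2.752e+01]
shift cm [  3.19 -15.84   0.21]
```

View pics/w27a.png

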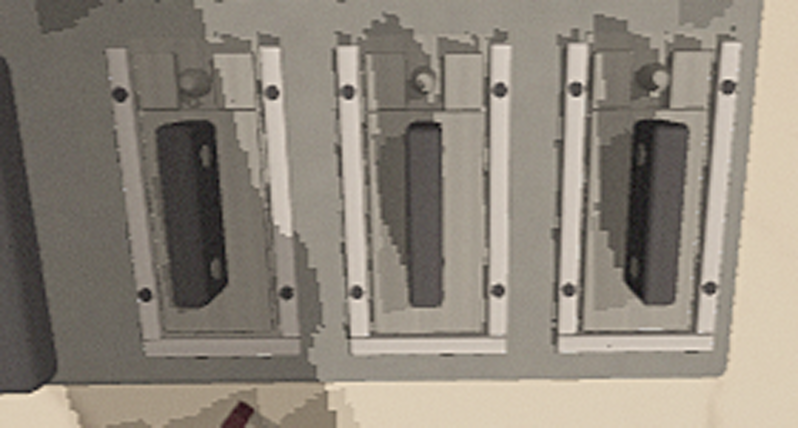

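View pics/s27a.png

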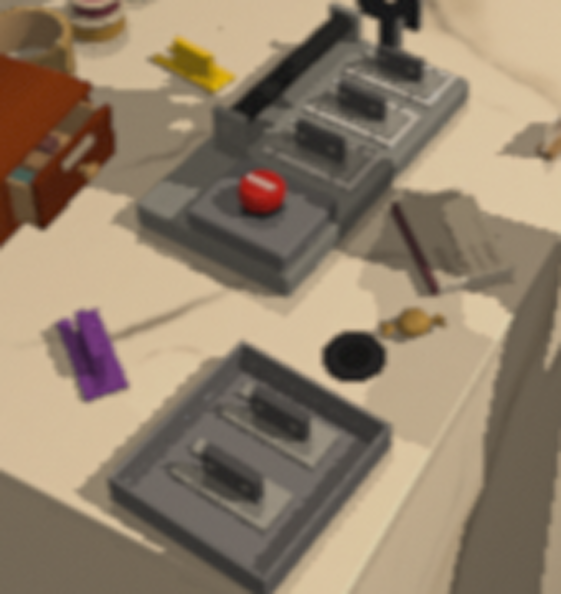

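All three blades are flat between their ledges with the pins in the notches, and the tray holds two worn blades. The button is still down at (262,190) in the side crop. Now the button.

carry_out(
  increments=[
    [[1, -4, 0], [0, 0, -6]],
    [[2, -8, 0], [0, 0, -12]],
    [[3, -12, 0], [0, 0, -18]],
    [[3.2, -15.8, 0], [0, 0, -24]],
    [[3.2, -15.8, 0], [0, 0, -28]],
    [[3.2, -15.8, 0], [0, 0, -28]],
    [[3.2, -15.8, 0], [0, 0, -28]],
    [[3.2, -15.8, 0], [0, 0, -28]],
  ],
  fingers=0.2,
)

```text
clock: 39.55
eef_pos: [0.557, 0.1784, 0.1513]
eef_rot: [0.0, 0.979, 0.203, -0.001]
contact_force: [0.3, -0.2, 1.2]
gripper_width: 0.0684
```

Run:
```python
from h import *
go([.5575,.1800,.076],23.5)
d=snap('wrist','w28.png')
```

```text
t 39.55 at [0.557  0.1784 0.1513] F [ 0.3 -0.2  1.2] w 0.0684 yaw 23.4 q [ 0.05  0.52 -0.56  1.55  0.29  1.16 -1.73]
turn deg [ 0.02  0.09 -0.08]
shift cm [ 0.12 -0.13  7.53]
```

View pics/w28.png

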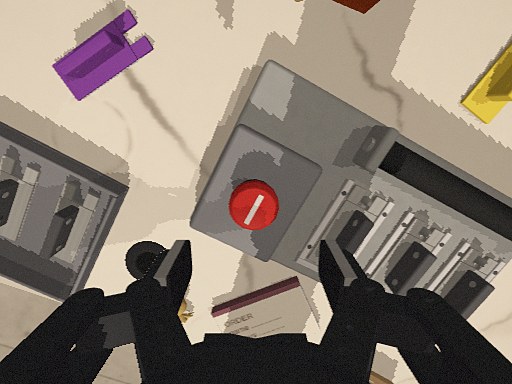

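carry_out(
  increments=[
    [[0.1, -0.1, 2.5], [0, 0, 0]],
    [[0.1, -0.1, 5], [0, 0, 0]],
    [[0.1, -0.1, 6.5], [0, 0, 0]],
    [[0.1, -0.1, 7.4], [0, 0, 0]],
    [[0.1, -0.1, 7.4], [0, 0, 0]],
    [[0.1, -0.1, 7.4], [0, 0, 0]],
    [[0.1, -0.1, 7.4], [0, 0, 0]],
  ],
)

```text
clock: 40.18
eef_pos: [0.5586, 0.1806, 0.0796]
eef_rot: [-0.0, 0.979, 0.204, 0.001]
contact_force: [0.7, 0.9, 0.2]
gripper_width: 0.0684
```

carry_out(
  increments=[
    [[0, 0, 0], [0, 0, 0]],
    [[0, 0, 0], [0, 0, 0]],
    [[0, 0, 0], [0, 0, 0]],
    [[0, 0, 0], [0, 0, 0]],
    [[0, 0, 0], [0, 0, 0]],
    [[0, 0, 0], [0, 0, 0]],
  ],
  fingers=1,
  force=40,
)

```text
clock: 40.68
eef_pos: [0.5584, 0.1804, 0.0797]
eef_rot: [0.0, 0.979, 0.204, 0.001]
contact_force: [-0.7, -0.5, 6.0]
gripper_width: 0.0384
```

Run:
```python
from h import *
go(None)
d=snap('wrist','w29.png')
```

```text
t 40.68 at [0.5584 0.1804 0.0797] F [-0.7 -0.5  6. ] w 0.0384 yaw 23.5 q [ 0.03  0.59 -0.53  1.62  0.34  1.02 -1.77]
```

View pics/w29.png

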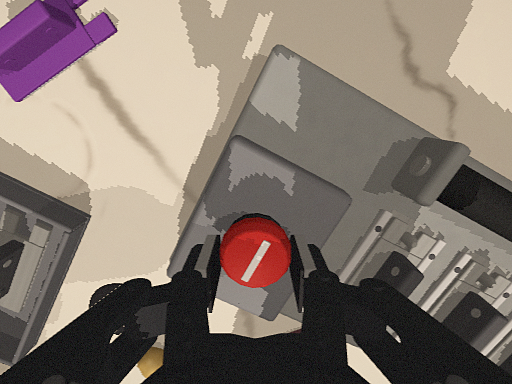

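The cap is gripped at 38 mm. I turn it clockwise (+tool z) while following the 8 mm rise.

carry_out(
  increments=[
    [[0, 0, -0.05], [0, 0, 4]],
    [[0, 0, -0.1], [0, 0, 8]],
    [[0, 0, -0.2], [0, 0, 12]],
    [[0, 0, -0.25], [0, 0, 16]],
    [[0, 0, -0.35], [0, 0, 20]],
    [[0, 0, -0.4], [0, 0, 24]],
    [[0, 0, -0.5], [0, 0, 28]],
    [[0, 0, -0.55], [0, 0, 32]],
    [[0, 0, -0.65], [0, 0, 36]],
    [[0, 0, -0.7], [0, 0, 40]],
    [[0, 0, -0.75], [0, 0, 43]],
    [[0, 0, -0.8], [0, 0, 46]],
    [[0, 0, -0.85], [0, 0, 49]],
    [[0, 0, -0.85], [0, 0, 50]],
    [[0, 0, -0.85], [0, 0, 50]],
    [[0, 0, -0.85], [0, 0, 50]],
    [[0, 0, -0.85], [0, 0, 50]],
  ],
)

```text
clock: 42.15
eef_pos: [0.5584, 0.1798, 0.0877]
eef_rot: [0.001, 0.974, -0.227, 0.001]
contact_force: [-0.6, -3.4, 5.4]
gripper_width: 0.0377
```

Run:
```python
from h import *
go(None);print(env.get_obs()['moment'])
d=snap('wrist','w30.png')
s=snap('side','s30.png')
i=s['img'][200:300,160:300];cv2.imwrite('pics/s30a.png',cv2.cvtColor(cv2.resize(i,None,fx=5,fy=5,interpolation=2),4))
```

```text
t 42.15 at [0.5584 0.1798 0.0877] F [-0.6 -3.4  5.4] w 0.0377 yaw -26.3 q [-0.11  0.55 -0.33  1.62  0.2   1.01 -2.53]
[-0.62545481 -0.08113843  1.22921222]
```

View pics/w30.png

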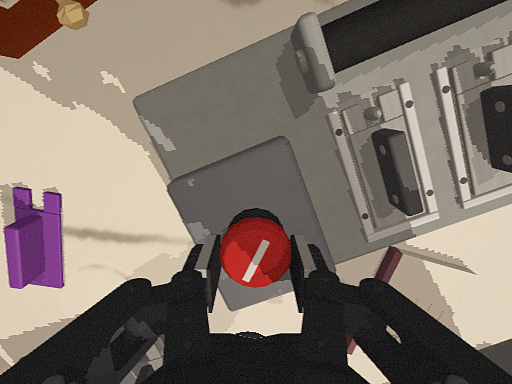

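View pics/s30a.png

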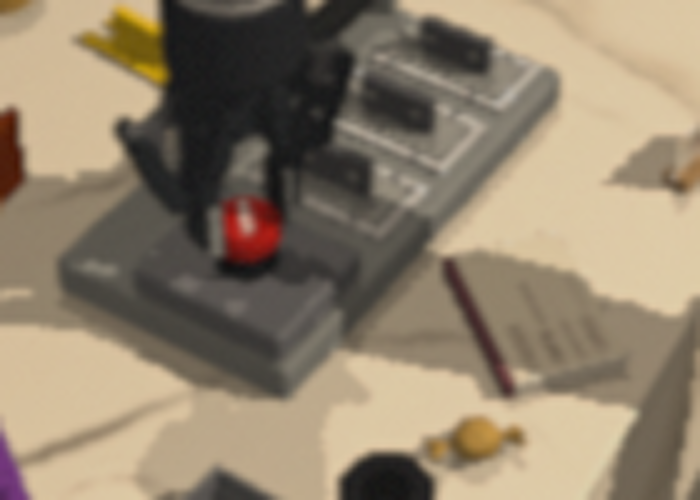

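The stripe at (257,260) kept its place relative to the jaws, so the cap turned with them to its stop (moment 1.2 Nm). It also sits higher than before. I let go and back off.

carry_out(
  increments=[
    [[0, 0, 0], [0, 0, 0]],
    [[0, 0, 0], [0, 0, 0]],
    [[0, 0, 0], [0, 0, 0]],
    [[0, 0, 0], [0, 0, 0]],
    [[0, 0, 0], [0, 0, 0]],
    [[0, 0, -2], [0, 0, 0]],
    [[0, 0, -5], [0, 0, 0]],
    [[0, 0, -9], [0, 0, 0]],
    [[-4, 0, -12], [0, 0, 0]],
    [[-8, 0, -13], [0, 0, 0]],
    [[-10, 0, -13], [0, 0, 0]],
    [[-10, 0, -13], [0, 0, 0]],
  ],
  fingers=0.2,
)

```text
clock: 43.25
eef_pos: [0.4624, 0.2309, 0.2189]
eef_rot: [-0.002, 0.975, -0.224, -0.001]
contact_force: [-0.9, 0.8, -1.0]
gripper_width: 0.0681
```

Run:
```python
from h import *
go(None)
d=snap('wrist','w31.png')
s=snap('side','s31.png')
i=s['img'][190:370,130:300];cv2.imwrite('pics/s31a.png',cv2.cvtColor(cv2.resize(i,None,fx=3.3,fy=3.3,interpolation=2),4))
def red(im,x0,x1,y0,y1):
    h=cv2.cvtColor(im,cv2.COLOR_RGB2HSV);m=((h[...,0]<8)|(h[...,0]>172))&(h[...,1]>150)&(h[...,2]>120)
    ys,xs=np.nonzero(m[y0:y1,x0:x1]);return xs.mean()+x0,ys.mean()+y0,ys.min()+y0,ys.max()+y0
for f in ['s0','s3','s27','s31']:
    n={'s0':'side0'}.get(f,f);im=cv2.cvtColor(cv2.imread(f'pics/{n}.png'),4);print(f,red(im,195,225,230,270))
print([proj(s,[.5575,.18,z]) for z in (.078,.07)])
```

```text
t 43.25 at [0.4624 0.2309 0.2189] F [-0.9  0.8 -1. ] w 0.0681 yaw -25.9 q [-0.17  0.29 -0.41  1.65  0.12  1.23 -2.62]
s0 (np.float64(209.47252747252747), np.float64(244.7802197802198), np.int64(239), np.int64(250))
s3 (np.float64(209.72043010752688), np.float64(247.11827956989248), np.int64(242), np.int64(252))
s27 (np.float64(209.81720430107526), np.float64(247.04301075268816), np.int64(242), np.int64(252))
s31 (np.float64(208.0), np.float64(247.8), np.int64(246), np.int64(249))
[array([[208.30041752, 243.07265954]]), array([[208.41584559, 245.24788152]])]
```

View pics/s31a.png

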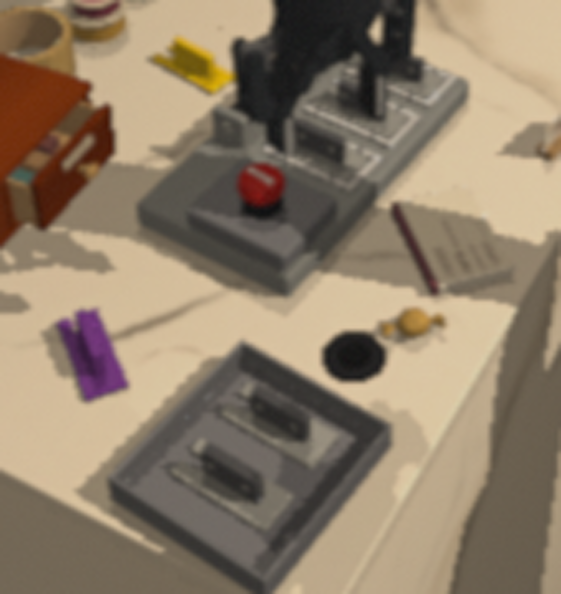

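View pics/w31.png

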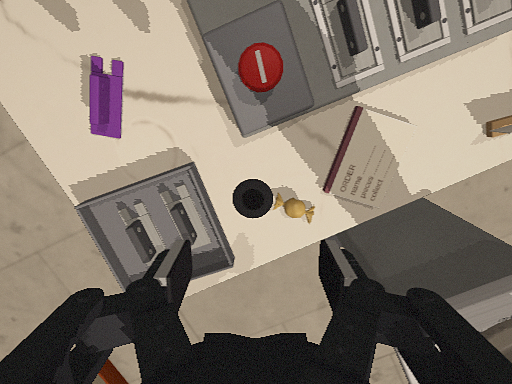

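Run:
```python
from h import *
go([.44,.05,.24],-4)
```

```text
t 43.35 at [0.467  0.2261 0.2173] F [-0.1 -0.6  0.5] w 0.0685 yaw -26.3 q [-0.17  0.3  -0.4   1.64  0.12  1.22 -2.62]
turn deg [-2.000e-02 -6.000e-02 -2.228e+01]
shift cm [ 5.38 16.99 -2.28]
```

carry_out(
  increments=[
    [[1.5, 4, -2], [0, 0, -6]],
    [[3, 8, -2], [0, 0, -12]],
    [[4, 12, -2], [0, 0, -18]],
    [[5.4, 17, -2], [0, 0, -22]],
    [[5.4, 17, -2], [0, 0, -22]],
    [[5.4, 17, -2], [0, 0, -22]],
    [[5.4, 17, -2], [0, 0, -22]],
    [[5.4, 17, -2], [0, 0, -22]],
    [[5.4, 17, -2], [0, 0, -22]],
  ],
)

```text
clock: 44.1
eef_pos: [0.441, 0.0501, 0.2366]
eef_rot: [-0.0, 0.999, -0.038, -0.0]
contact_force: [-0.3, 0.1, -0.6]
gripper_width: 0.0683
```

Run:
```python
from h import *
go(None)
d=snap('wrist','w32.png');cv2.imwrite('pics/w32a.png',cv2.cvtColor(cv2.resize(d['img'][20:180,60:340],None,fx=2.85,fy=2.85,interpolation=2),4))
s=snap('side','s32.png')
for n in ['side0','s3','s27','s32']:
    h=cv2.cvtColor(cv2.imread(f'pics/{n}.png'),cv2.COLOR_BGR2HSV);m=((h[...,0]<10)|(h[...,0]>170))&(h[...,1]>150)&(h[...,2]>60)
    ys,xs=np.nonzero(m[225:275,190:230]);print(n,xs.mean()+190,ys.mean()+225,ys.min()+225,ys.max()+225,len(xs))
t=snap('top','t32.png')
```

```text
t 44.10 at [0.441  0.0501 0.2366] F [-0.3  0.1 -0.6] w 0.0683 yaw -4.3 q [ 0.17  0.12 -0.35  1.8   0.04  1.23 -1.84]
side0 208.95901639344262 246.04098360655738 239 252 122
s3 209.08196721311475 248.20491803278688 242 254 122
s27 209.172131147541 248.1639344262295 242 254 122
s32 208.76785714285714 246.26785714285714 240 252 112
```

View pics/w32a.png

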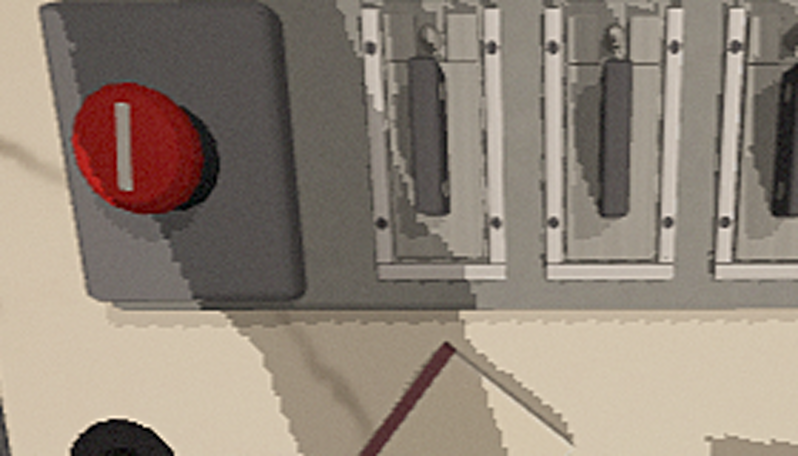

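View pics/s32.png

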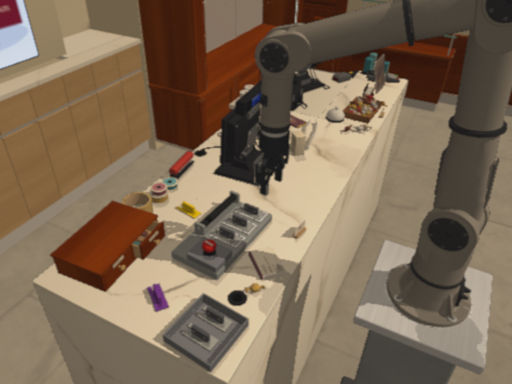

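The cap is back at its starting row: 246.3, against 246.0 at the start and 248.2 when pressed. All blades are seated and the arm is clear of everything.

Run:
```python
from workcell import env
print(env.sign_off())
```

```text
the job is handed in; nothing more can be done
None
```

The blade change is done and handed in at about 44 s on the robot's clock; `env.sign_off()` gives no verdict.

**What I did:** I pressed the stop button fully down, then moved both worn blades (seats 1 and 2; seat 3 was empty) into the grey tray. The three new blades went into seats 3, 2 and 1. New blade 2 lay the other way round, so I re-gripped it after turning the tool by half a turn. With everything in place I turned the cap clockwise by about 50° at the gripper, following its rise, and let go.

**Last checks:**
- **Blades:** the wrist views showed the new blades flat between their ledges, each pin inside its notch. The gripper height at release matched the seated height to within about 0.5 mm.
- **Tray:** both worn blades lie flat inside it.
- **Button:** the cap is back within about 1 mm of its starting height, measured in the side view where it was partly in shadow. The "pressed" state before that was read from images and force, not from the joint.
- **Bystanders:** the order pad, praline, price card and carton looked untouched, but I did not measure them.

**One disagreement:** the wrist camera and the gripper's own position differed by about 1–2 mm sideways, so I placed the blades using positions measured from the seated worn blades.

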